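Refill two lanes of a sloped spare-parts rack

TASK

Refill the sloped rack: set each of the two cartons standing on the bench, upright and lengthways, into the empty lane of its own width (the narrow carton in the narrow lane, the wide one in the wide lane) and slide it down under the upper tier until you feel it bear firmly on its lane's stop plate at the low end, without crushing it. Leave the carton already in the middle lane, the green bin and the gasket coil where they are.

Things in the scene. Friction and masses are not known exactly. Their poses are not given: they have to be found in the camera images.
- rack: Fixed galvanised two-tier rack, 240 mm wide over its uprights, tiers parallel. Origin on the bench below mid-length of the lower tier; x to its low far end, y left, z up. Lower tier: steel sheet sloping 18 deg down along +x, 250 mm along the slope, in three lanes between 25 mm high, 3 mm thick guides, open at the high end nearer the robot. Uprights stand only outside the lanes, under the upper tier.
- end_rail: Low end of the lower tier, with a rigid upright stop plate (34 mm high) in each lane. Origin on the deck, mid-width, 45 mm over the bench; x down the slope, y left, z square to the deck (deck: z = 0). Lanes run to x = -250 mm (and 45 mm on past the stops); centre y, width: narrow -75, 56; middle -10, 68 (taken); wide +65, 76 mm. Each empty lane's stop face is clamped somewhere from x = 0 to -22 mm, not given: feel for it.
- load_end (a point): Middle of the lower tier's high edge, on the deck, 122 mm above the bench: the open loading end.
- upper_edge (a point): Middle of the upper tier's near lower edge: in the end rail's axes at x = -155, z = 92 mm. From here to the low end the upper tier covers the lanes, 95 mm clear under its sheet, with filled green bins reaching 58 mm above it. A tool pushing a carton home has to lean back from under this edge, fingers pointing forward and down.
- narrow_carton: Closed cardboard carton with tape and blank labels, 110 mm long (x), 46 mm wide (y), 70 mm high (z), 0.25 to 0.5 kg; origin at the centre of its underside. Either end may go first. Friction on the deck varies (0.48 to 0.72): it stays where it is put and must be pushed down.
- wide_carton: Closed cardboard carton like the narrow one but 66 mm wide (y); 110 mm long (x), 70 mm high (z), 0.33 to 0.67 kg; origin at the centre of its underside. Either end may go first. It too stays where it is put and must be pushed down. Either carton: some 5 to 15 N of push brings it firmly home, over 40 N on the stop plate crushes it.
- stock_carton: Carton 110 x 58 x 70 mm already home in the middle lane; leave it. Origin at the centre of its underside on the deck; its frame is level (the carton's shape is tilted 18 degrees in it with the deck).
- green_bin: Open-fronted green picking bin 170 x 110 x 80 mm holding gaskets, on the bench left of the rack; leave it. Origin at the centre of its underside.
- gasket_coil: Flat red-brown coil of gasket strip, 120 mm across, 22 mm high, on the bench to the right; leave it. Origin at the centre of its underside.
Not all that is in view belongs to the job. What is shaped like the narrow_carton but blue is not meant. Leave any black look-alike of the wide_carton alone.

How it is judged:
By the outcome, as a careful person would: the job done as asked, in the order asked, and still so for the second after the job is handed in, with the robot touching nothing.
It also fails if it takes over 72 s, if anything falls off the work surface, if the arm or the gripper's body presses on something with over 40 N, if the wrist force passes 120 N, or if a joint passes its speed limit or range.

ROBOT

A 6-joint arm with a two-finger parallel gripper is mounted at the origin on the work surface. World frame = base frame: x ahead of the robot, y to its left, z up, the work surface at z = 0. Lengths are in m, angles in rad, forces in N, time in s.
With the tool pointing down it reaches from about 0.25 to 0.775 m from the base axis. Payload 8.9 kg.
Tool frame: the origin (TCP) lies between the finger pads; the fingertips stand tips_ahead ahead of it and the grasp point (between the pads) lies 6 mm ahead of it (tips_ahead is the distance from the TCP to the fingertips, in m); z points along the fingers, y is the line along which they close (so a half turn about z gives the same grasp; the last joint's range is limited). The gripper opens to 85 mm and grips with 20 to 120 N. Pads are 22 mm wide; open, the fingers measure 114 mm over their backs; the gripper's body (76 mm by 85 mm) begins 54 mm behind the grasp point. The pads swing forward as they close: fully open they stand 13 mm farther back than shut.
Start: joints at [-1.376, 0.291, -0.153, 1.127, 0, 1.431], TCP at [0.172, -0.496, 0.256] pointing down, gripper open.
Joint ranges: [-2.52, 2.52], [-0.91, 1.74], [-1.3, 1.37], [-1.96, 2.02], [-1.52, 1.47], [-3.14, 3.14]. Speed limits (rad/s): [2.22, 2.22, 2.79, 3.14, 3.14, 3.14].

INTERFACE

Orientations are given as a rotation vector (axis times angle).
In Python, from bench import * gives the robot as it stands. The module is installed in compiled form; this text tells all that it offers.
- The arm moves only by the tool arm_command, never from a script. Its argument "increments" is a list of rows, each an object with "grip": the closure, from 0 (fully open) to 1 (shut); "translation": the shift along the tool's x, y, z in cm, a list of three; "yaw": the turn about the tool's z in degrees. In form: [{"grip": grip, "translation": [dx, dy, dz], "yaw": yaw}, ...]. A call has 1 to 12 rows; each row is the pose to reach, as a shift and turn from the pose commanded when the call began, along the tool's axes at that moment; what a row does not reach only later rows make up. A row lasts 1/12 s, in which the tool goes at most 41.7 mm and 7.16 degrees, less where a joint would pass 70% of its speed; a pose out of reach is approached as far as the arm can. A call with a gripper value outside its range is refused whole. The fingers move at their own pace and stop on an object; the grip force is fixed at half the most. Time passes only in rows, so rows that repeat a pose let the fingers close. It gives the time, the measured TCP pose, the force, the opening and the grip force at its end, in the units of the state.
- get_state(): the state, without advancing time (a new reading comes with each control period).
- camera(name): name is "scene" or "top"; returns a dict with "pixels" (420x560x3 uint8, red, green, blue), "z_map" (420x560 float32, m along the optical axis (not along the pixel's ray), 0 where there is no reading), "K" (3x3 intrinsics, pixels), "extrinsics" (4x4, takes a point from world to camera coordinates). Camera axes: x right, y up, looking along -z (the intrinsics and any distortion apply to the point x, -y, -z); pixel columns grow to the right and rows downward; lengths in m; the calibration is good to about 2 mm. A picture is of the moment at which its call begins.
- sign_off(): hands the job in; it is judged then, once.
Trained networks look in the newest picture that a camera, given by its name, has taken for a name from the list of things; names that differ only in an ending like _2 or _b are one class to them, and where a whole thing is asked for, a point or a joint stands for the part that bears it (a point fixed in the world has none). Each returns a list of dicts, best first, with "confidence" (0 to 1); they miss things now and then, are a little off and sometimes report something else, mostly with a low value. They report only what shows in the picture. A call takes as long as a camera call. They do not tell look-alikes from the thing itself.
- recognise(thing, camera): "bbox" ([left, top, right, bottom] in pixels, round what is visible of it).
- silhouettes(thing, camera): "region" (420x560 bool, what is visible of it) and "bbox" ([left, top, right, bottom] in pixels, round what is visible of it).
The state is a dict: "time_s": time; "qpos": joint angles; "joint_vel": joint speeds; "joint_efforts": joint torques, N m; "tcp_pos": TCP position; "orientation": TCP orientation; "ft_force": force on the tool from outside, world axes, zero at the start; "ft_torque": the same for the moment, N m; "opening": finger opening in m; "finger_force": force on a finger pad.
Only numpy, scipy, OpenCV 4.12 (cv2) and the standard library are available. Lean on these libraries where they do the work, as an engineer would, in place of code of your own. Each camera call takes 0.05 s, during which the arm holds its last target. There are 200 camera calls.

## Working session

There is one attempt and no reset: what is moved stays moved. The work goes in short steps, Python scripts to look and compute and a tool call to move; the robot and the scene stay as the last step left them, time stands still between calls to the robot, and variables do not carry over. Pictures are saved under pics/ and viewed, at most 10 in all, crops included, and the job is handed in when it is done.

Besides the shell and the picture viewer there is one more tool, called in YAML: its name, and indented under it one key for each argument. arm_command: Moves the arm, as the interface text tells. Its arguments: {"type":"object","properties":{"increments":{"type":"array","items":{"type":"object","properties":{"grip":{"type":"number"},"translation":{"type":"array","items":{"type":"number"}},"yaw":{"type":"number"}}}}},"required":["increments"]}

```bash
mkdir -p pics
cat > h.py <<'E'
from bench import *
import numpy as np, cv2
from scipy.spatial.transform import Rotation as R
def cam(n):
    c=camera(n); return c
def world(c,mask=None):
    z=c["z_map"]; K=c["K"]; v,u=np.mgrid[:z.shape[0],:z.shape[1]]
    X=(u-K[0,2])/K[0,0]*z; Y=(v-K[1,2])/K[1,1]*z
    P=np.stack([X,-Y,-z,np.ones_like(z)],-1)@np.linalg.inv(c["extrinsics"]).T
    P=P[...,:3].copy(); P[z<=0]=np.nan
    return P
def save(c,name,box=None,s=1):
    im=c["pixels"][...,::-1]
    if box: im=im[box[1]:box[3],box[0]:box[2]]
    cv2.imwrite("pics/"+name,cv2.resize(im,None,fx=s,fy=s,interpolation=cv2.INTER_CUBIC))
E
python3 - <<'E'
from h import *
ims=[]
for n in("scene","top"):
    c=cam(n); ims.append(c["pixels"]); P=world(c); np.save(n+".npy",P)
    print(n,c["K"].round(1).tolist(),(-c["extrinsics"][:3,:3].T@c["extrinsics"][:3,3]).round(3))
    for t in("narrow_carton","wide_carton","stock_carton","rack","end_rail","green_bin","gasket_coil"):
        for d in silhouettes(t,n)[:4]:
            q=P[d["region"]]; q=q[~np.isnan(q[:,0])]
            print(t,round(d["confidence"],2),np.round(d["bbox"]).tolist(),np.percentile(q,[3,50,97],axis=0).round(3).tolist() if len(q) else 0)
    save(c,n+"0.png")
s=get_state(); print({k:np.round(v,3).tolist() for k,v in s.items()})
E
```

```text
scene [[522.7, 0.0, 278.8], [0.0, 522.7, 209.8], [0.0, 0.0, 1.0]] [1.684 0.71  1.128]
narrow_carton 0.82 [190.0, 221.0, 227.0, 250.0] [[0.621, -0.153, 0.004], [0.664, -0.109, 0.053], [0.698, -0.063, 0.073]]
narrow_carton 0.57 [205.0, 192.0, 236.0, 224.0] [[0.446, -0.202, 0.006], [0.511, -0.166, 0.055], [0.552, -0.156, 0.074]]
wide_carton 0.84 [164.0, 172.0, 199.0, 209.0] [[0.411, -0.411, -0.001], [0.505, -0.343, 0.052], [0.545, -0.324, 0.074]]
wide_carton 0.6 [206.0, 157.0, 228.0, 190.0] [[0.294, -0.36, 0.004], [0.354, -0.287, 0.061], [0.39, -0.25, 0.075]]
rack 0.96 [232.0, 196.0, 350.0, 309.0] [[0.461, 0.02, 0.003], [0.675, 0.171, 0.134], [0.748, 0.273, 0.2]]
rack 0.7 [163.0, 172.0, 200.0, 206.0] [[0.386, -0.41, -0.0], [0.503, -0.344, 0.053], [0.545, -0.324, 0.074]]
end_rail 0.66 [235.0, 248.0, 288.0, 298.0] [[0.665, 0.042, 0.013], [0.713, 0.127, 0.042], [0.749, 0.213, 0.077]]
green_bin 0.57 [370.0, 264.0, 429.0, 321.0] [[0.477, 0.44, 0.001], [0.571, 0.498, 0.031], [0.655, 0.559, 0.079]]
gasket_coil 0.56 [143.0, 220.0, 181.0, 250.0] [[0.644, -0.341, 0.002], [0.703, -0.284, 0.021], [
[... 700 characters left out ...]
69 [189.0, 105.0, 310.0, 249.0] [[0.447, 0.038, 0.08], [0.589, 0.152, 0.166], [0.726, 0.265, 0.199]]
green_bin 0.95 [86.0, 156.0, 149.0, 231.0] [[0.481, 0.439, 0.001], [0.567, 0.512, 0.026], [0.647, 0.562, 0.08]]
gasket_coil 0.68 [393.0, 130.0, 444.0, 175.0] [[0.635, -0.341, 0.002], [0.687, -0.286, 0.022], [0.74, -0.233, 0.026]]
{'time_s': 0.8, 'qpos': [-1.376, 0.291, -0.153, 1.127, 0.0, 1.432], 'joint_vel': [-0.001, -0.001, -0.0, -0.001, 0.001, 0.001], 'joint_efforts': [-0.001, -53.698, 33.163, 0.002, -0.0, 0.0], 'tcp_pos': [0.172, -0.496, 0.256], 'orientation': [3.098, 0.522, 0.0], 'ft_force': [0.076, 0.632, 0.018], 'ft_torque': [0.079, 0.002, 0.032], 'finger_force': 0.0, 'opening': 0.086}
```

View pics/top0.png

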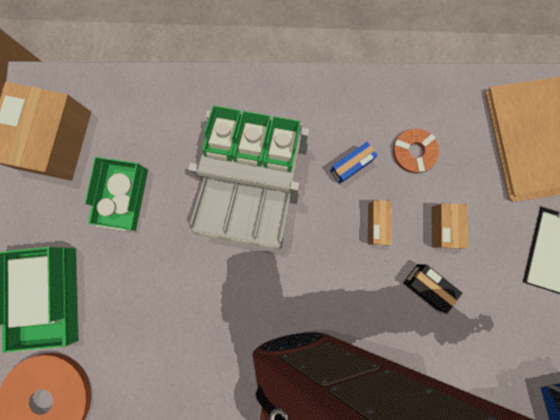

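View pics/scene0.png

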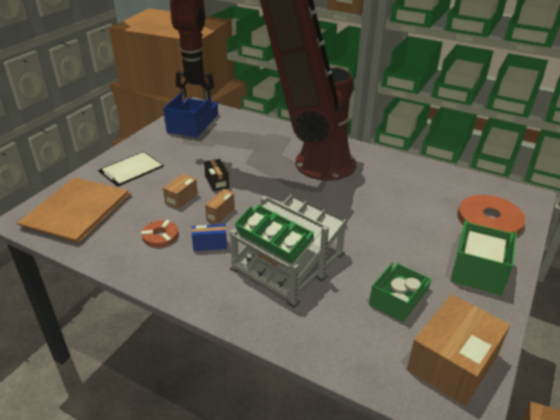

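The top view shows the rack with its open end at about (240,240). The narrow-shaped things are brown at (380,222) and blue at (353,162), which is a look-alike. The wide-shaped ones are brown at (450,226) and black at (432,288), also a look-alike. I'm taking the two brown ones, then measuring them and the rack and checking a close crop.

Run:
```python
from h import *
import bench; print([n for n in dir(bench) if n[0]!='_'])
P=np.load("top.npy")
# cartons: top faces
for nm,b in(("narrow",(362,196,398,252)),("wide",(424,196,476,256))):
    q=P[b[1]:b[3],b[0]:b[2]].reshape(-1,3); q=q[(q[:,2]>.062)&(q[:,2]<.082)]
    r=cv2.minAreaRect((q[:,:2]*1000).astype(np.float32)); print(nm,len(q),np.round(r[0],1),np.round(r[1],1),r[2],q[:,2].mean())
q=P[170:255,185:305].reshape(-1,3); q=q[~np.isnan(q[:,0])]
d=q[(q[:,2]>.07)&(q[:,2]<.125)]
best=None; rng=np.random.default_rng(0)
for _ in range(2000):
    t=d[rng.choice(len(d),3,False)]; n=np.cross(t[1]-t[0],t[2]-t[0]); L=np.linalg.norm(n)
    if L<1e-6: continue
    n/=L; n*=np.sign(n[2])
    if not .93<n[2]<.97: continue
    k=np.abs((d-t[0])@n)<.002
    if best is None or k.sum()>best.sum(): best=k
i=d[best]; c=i.mean(0); n=np.linalg.svd(i-c)[2][2]; n*=np.sign(n[2])
print("plane",best.sum(),len(d),c,"tilt",np.degrees(np.arccos(n[2])),"yaw",np.degrees(np.arctan2(n[1],n[0])))
yaw=np.arctan2(n[1],n[0]); ex=np.array([np.cos(yaw)*n[2],np.sin(yaw)*n[2],-np.hypot(n[0],n[1])]); ey=np.cross(n,ex)
A=P[95:260,180:315].reshape(-1,3);A=A[~np.isnan(A[:,0])]
L=np.stack([(A-c)@ex,(A-c)@ey,(A-c)@n],1)*1000
dk=L[np.abs(L[:,2])<3]; print("deck ext",np.percentile(dk,[.5,2,98,99.5],axis=0).round(1))
g=L[(L[:,2]>20)&(L[:,2]<29)]; h,e=np.histogram(g[:,1],np.arange(-140,141,4)); print("guides",[(int(a),int(b)) for a,b in zip(e,h) if b>5], np.percentile(g[:,0],[1,99]))
u=L[(L[:,2]>80)&(L[:,2]<110)]; print("upper",np.percentile(u,[1,2,50,99],axis=0).round(1)); 
np.savez("rk.npz",c=c,ex=ex,ey=ey,n=n)
c=cam("top"); save(c,"crop1.png",(320,130,480,320),3)
```

```text
['Unreachable', 'camera', 'get_state', 'recognise', 'sign_off', 'silhouettes', 'tips_ahead']
narrow 834 [ 492.2 -178.7] [ 46.5 110.6] 88.07357025146484 0.07048506496056114
wide 1221 [ 484.4 -357.9] [ 68.4 110.2] 87.4665756225586 0.07017979089986916
plane 3631 5119 [0.5147383 0.1682661 0.1023746] tilt 18.064655346039544 yaw -10.385732006942431
deck ext [[ -70.  -122.2   -2.9]
 [ -67.7 -102.6   -2.7]
 [ 335.3  131.9    2.7]
 [ 341.2  185.7    2.9]]
guides [(-108, 99), (-52, 15), (-48, 61), (20, 43), (24, 40), (100, 69), (104, 26)] [-65.55290838 207.10189677]
upper [[  26.6 -119.1   92.8]
 [  26.9 -115.2   94.4]
 [  59.7   -7.8   99.2]
 [ 183.5  115.7  109.8]]
```

View pics/crop1.png

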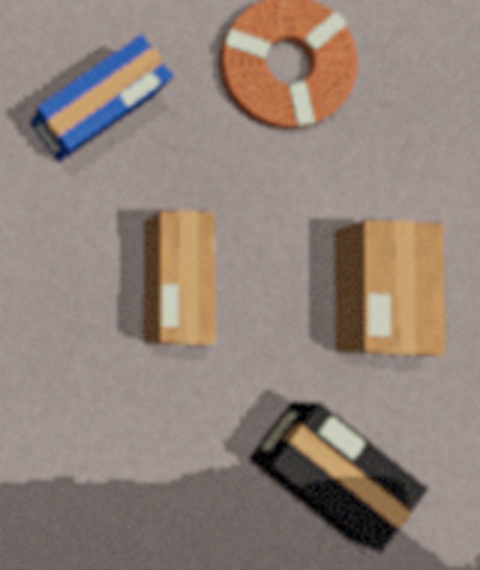

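The crop shows the plain brown narrow carton at about (187,277) and the wide one at about (403,287), both clear of the blue and black ones. Moves offer only yaw, so I'll test in free air whether a pose out of reach tilts the tool.

arm_command:
  increments:
    - {"grip": 0,"translation": [69,8.4,0],"yaw": 0}
    - {"grip": 0,"translation": [69,8.4,0],"yaw": 0}
    - {"grip": 0,"translation": [69,8.4,0],"yaw": 0}
    - {"grip": 0,"translation": [69,8.4,0],"yaw": 0}
    - {"grip": 0,"translation": [69,8.4,0],"yaw": 0}
    - {"grip": 0,"translation": [69,8.4,0],"yaw": 0}
    - {"grip": 0,"translation": [69,8.4,0],"yaw": 0}
    - {"grip": 0,"translation": [69,8.4,0],"yaw": 0}
    - {"grip": 0,"translation": [69,8.4,0],"yaw": 0}
    - {"grip": 0,"translation": [69,8.4,0],"yaw": 0}
    - {"grip": 0,"translation": [69,8.4,0],"yaw": 0}
    - {"grip": 0,"translation": [69,8.4,0],"yaw": 0}

```text
time_s: 1.85
tcp_pos: [0.6615, -0.3898, 0.2564]
orientation: [3.097, 0.522, 0.001]
ft_force: [0.1, -1.4, 0.2]
opening: 0.0855
finger_force: 0.0
```

arm_command:
  increments:
    - {"grip": 0,"translation": [20,0,0],"yaw": 0}
    - {"grip": 0,"translation": [20,0,0],"yaw": 0}
    - {"grip": 0,"translation": [20,0,0],"yaw": 0}
    - {"grip": 0,"translation": [20,0,0],"yaw": 0}
    - {"grip": 0,"translation": [20,0,0],"yaw": 0}
    - {"grip": 0,"translation": [20,0,0],"yaw": 0}

```text
time_s: 2.35
tcp_pos: [0.7847, -0.3115, 0.2307]
orientation: [3.082, 0.522, 0.041]
ft_force: [-0.8, 0.5, 0.3]
opening: 0.0857
finger_force: 0.0
```

Run:
```python
from h import *
s=get_state(); print({k:np.round(v,3).tolist() for k,v in s.items()}, tips_ahead)
print(R.from_rotvec(s["orientation"]).as_matrix().round(3))
```

```text
{'time_s': 2.35, 'qpos': [-0.465, 1.146, 1.363, 1.756, 0.003, 2.341], 'joint_vel': [0.218, 0.022, 0.059, -0.19, -0.006, 0.218], 'joint_efforts': [-3.282, -96.319, 31.305, 0.685, -0.1, -0.181], 'tcp_pos': [0.785, -0.312, 0.231], 'orientation': [3.082, 0.522, 0.041], 'ft_force': [-0.809, 0.486, 0.251], 'ft_torque': [0.013, 0.022, -0.001], 'finger_force': 0.0, 'opening': 0.086} 0.025
[[ 0.944  0.329  0.029]
 [ 0.329 -0.944 -0.011]
 [ 0.023  0.02  -1.   ]]
```

arm_command:
  increments:
    - {"grip": 0,"translation": [10,0,-40],"yaw": 0}
    - {"grip": 0,"translation": [10,0,-40],"yaw": 0}
    - {"grip": 0,"translation": [10,0,-40],"yaw": 0}
    - {"grip": 0,"translation": [10,0,-40],"yaw": 0}
    - {"grip": 0,"translation": [10,0,-40],"yaw": 0}
    - {"grip": 0,"translation": [10,0,-40],"yaw": 0}
    - {"grip": 0,"translation": [10,0,-40],"yaw": 0}
    - {"grip": 0,"translation": [10,0,-40],"yaw": 0}

```text
time_s: 3.02
tcp_pos: [0.7145, -0.2443, 0.4214]
orientation: [3.056, 0.515, 0.103]
ft_force: [0.7, 0.2, -0.4]
opening: 0.0855
finger_force: 0.0
```

```bash
cat > st.py <<'E'
from h import *
s=get_state(); print(np.round(s["time_s"],2),"q",s["qpos"].round(3) if hasattr(s["qpos"],"round") else np.round(s["qpos"],3),"tcp",np.round(s["tcp_pos"],4),"F",np.round(s["ft_force"],1),"op",round(float(s["opening"]),4))
print(R.from_rotvec(s["orientation"]).as_matrix().round(3))
E
python3 st.py
```

```text
3.02 q [-0.427  0.904  1.366  1.955  0.003  2.381] tcp [ 0.7145 -0.2443  0.4214] F [ 0.7  0.2 -0.4] op 0.0855
[[ 0.943  0.326  0.072]
 [ 0.328 -0.944 -0.029]
 [ 0.059  0.051 -0.997]]
```

arm_command:
  increments:
    - {"grip": 0,"translation": [15,-5,-30],"yaw": 0}
    - {"grip": 0,"translation": [15,-5,-30],"yaw": 0}
    - {"grip": 0,"translation": [15,-5,-30],"yaw": 0}
    - {"grip": 0,"translation": [15,-5,-30],"yaw": 0}
    - {"grip": 0,"translation": [15,-5,-30],"yaw": 0}
    - {"grip": 0,"translation": [15,-5,-30],"yaw": 0}
    - {"grip": 0,"translation": [15,-5,-30],"yaw": 0}
    - {"grip": 0,"translation": [15,-5,-30],"yaw": 0}

```text
time_s: 3.68
tcp_pos: [0.6925, -0.1448, 0.5055]
orientation: [3.031, 0.511, 0.176]
ft_force: [0.2, -0.2, -0.6]
opening: 0.0853
finger_force: 0.0
```

```bash
python3 st.py
```

```text
3.68 q [-0.308  0.784  1.365  2.021 -0.004  2.499] tcp [ 0.6925 -0.1448  0.5055] F [ 0.2 -0.2 -0.6] op 0.0853
[[ 0.938  0.323  0.123]
 [ 0.33  -0.943 -0.043]
 [ 0.102  0.081 -0.991]]
```

arm_command:
  increments:
    - {"grip": 0,"translation": [-12,0,8],"yaw": 0}
    - {"grip": 0,"translation": [-12,0,8],"yaw": 0}
    - {"grip": 0,"translation": [-12,0,8],"yaw": 0}
    - {"grip": 0,"translation": [-12,0,8],"yaw": 0}
    - {"grip": 0,"translation": [-12,0,8],"yaw": 0}

```text
time_s: 4.1
tcp_pos: [0.6266, -0.1777, 0.4457]
orientation: [3.031, 0.511, 0.176]
ft_force: [0.3, -1.1, 0.9]
opening: 0.0853
finger_force: 0.0
```

```bash
python3 st.py
```

```text
4.1 q [-0.392  0.437  0.544  1.547  0.007  2.416] tcp [ 0.6266 -0.1777  0.4457] F [ 0.3 -1.1  0.9] op 0.0853
[[ 0.938  0.323  0.123]
 [ 0.33  -0.943 -0.043]
 [ 0.102  0.081 -0.991]]
```

The tilt stays once it has been gained, so I can lean the tool to about 20° forward this way. I'll build it up in the rack's direction.

arm_command:
  increments:
    - {"grip": 0,"translation": [22,-16,-30],"yaw": 0}
    - {"grip": 0,"translation": [22,-16,-30],"yaw": 0}
    - {"grip": 0,"translation": [22,-16,-30],"yaw": 0}
    - {"grip": 0,"translation": [22,-16,-30],"yaw": 0}
    - {"grip": 0,"translation": [22,-16,-30],"yaw": 0}
    - {"grip": 0,"translation": [22,-16,-30],"yaw": 0}
    - {"grip": 0,"translation": [22,-16,-30],"yaw": 0}
    - {"grip": 0,"translation": [22,-16,-30],"yaw": 0}
    - {"grip": 0,"translation": [22,-16,-30],"yaw": 0}
    - {"grip": 0,"translation": [22,-16,-30],"yaw": 0}
    - {"grip": 0,"translation": [22,-16,-30],"yaw": 0}
    - {"grip": 0,"translation": [22,-16,-30],"yaw": 0}

```text
time_s: 5.1
tcp_pos: [0.6918, 0.0192, 0.5501]
orientation: [3.008, 0.509, 0.277]
ft_force: [-0.0, -0.5, -0.4]
opening: 0.0856
finger_force: 0.0
```

```bash
python3 st.py
python3 - <<'E'
from h import *
P=np.load("top.npy"); k=np.load("rk.npz"); A=P[95:260,180:315].reshape(-1,3);A=A[~np.isnan(A[:,0])]
L=np.stack([(A-k["c"])@k[n] for n in("ex","ey","n")],1)*1000; L[:,0]-=180; L[:,1]+=1.5
for x in range(-165,-40,8):
    m=(np.abs(L[:,0]-x)<4)&(L[:,2]>80); print(x,[np.percentile(L[m&(np.abs(L[:,1]-y)<25)][:,2],[10,50,90]).round(0).tolist() for y in(-75,65) if (m&(np.abs(L[:,1]-y)<25)).sum()>5])
E
```

```text
5.1 q [-0.063  0.721  1.365  2.021 -0.035  2.74 ] tcp [0.6918 0.0192 0.5501] F [-0.  -0.5 -0.4] op 0.0856
[[ 0.928  0.319  0.191]
 [ 0.333 -0.942 -0.047]
 [ 0.165  0.107 -0.981]]
-165 []
-157 [[96.0, 101.0, 110.0], [97.0, 104.0, 109.0]]
-149 [[96.0, 107.0, 111.0], [97.0, 107.0, 111.0]]
-141 [[97.0, 98.0, 100.0], [97.0, 98.0, 100.0]]
-133 [[97.0, 98.0, 100.0], [96.0, 98.0, 100.0]]
-125 [[96.0, 99.0, 100.0], [97.0, 98.0, 99.0]]
-117 [[97.0, 98.0, 100.0], [97.0, 98.0, 99.0]]
-109 [[97.0, 112.0, 124.0], [98.0, 112.0, 125.0]]
-101 [[124.0, 125.0, 127.0], [125.0, 126.0, 127.0]]
-93 [[127.0, 128.0, 129.0]]
-85 [[100.0, 103.0, 119.0], [100.0, 104.0, 119.0]]
-77 [[102.0, 119.0, 123.0], [104.0, 119.0, 121.0]]
-69 [[118.0, 120.0, 128.0], [119.0, 121.0, 121.0]]
-61 [[119.0, 126.0, 136.0], [120.0, 125.0, 136.0]]
-53 [[119.0, 134.0, 137.0], [120.0, 134.0, 136.0]]
-45 [[120.0, 135.0, 137.0], [123.0, 135.0, 137.0]]
```

arm_command:
  increments:
    - {"grip": 0,"translation": [15,12,-47],"yaw": 0}
    - {"grip": 0,"translation": [15,12,-47],"yaw": 0}
    - {"grip": 0,"translation": [15,12,-47],"yaw": 0}
    - {"grip": 0,"translation": [15,12,-47],"yaw": 0}
    - {"grip": 0,"translation": [15,12,-47],"yaw": 0}
    - {"grip": 0,"translation": [15,12,-47],"yaw": 0}
    - {"grip": 0,"translation": [15,12,-47],"yaw": 0}
    - {"grip": 0,"translation": [15,12,-47],"yaw": 0}
    - {"grip": 0,"translation": [15,12,-47],"yaw": 0}
    - {"grip": 0,"translation": [15,12,-47],"yaw": 0}
    - {"grip": 0,"translation": [15,12,-47],"yaw": 0}
    - {"grip": 0,"translation": [15,12,-47],"yaw": 0}

```text
time_s: 6.1
tcp_pos: [0.6732, -0.0153, 0.5971]
orientation: [2.979, 0.506, 0.374]
ft_force: [0.6, -0.8, -0.1]
opening: 0.0854
finger_force: 0.0
```

```bash
python3 st.py
```

```text
6.1 q [-0.121  0.651  1.365  2.021 -0.023  2.681] tcp [ 0.6732 -0.0153  0.5971] F [ 0.6 -0.8 -0.1] op 0.0854
[[ 0.915  0.312  0.256]
 [ 0.336 -0.94  -0.054]
 [ 0.224  0.136 -0.965]]
```

arm_command:
  increments:
    - {"grip": 0,"translation": [17,8,-47],"yaw": -80}
    - {"grip": 0,"translation": [17,8,-47],"yaw": -80}
    - {"grip": 0,"translation": [17,8,-47],"yaw": -80}
    - {"grip": 0,"translation": [17,8,-47],"yaw": -80}
    - {"grip": 0,"translation": [17,8,-47],"yaw": -80}
    - {"grip": 0,"translation": [17,8,-47],"yaw": -80}
    - {"grip": 0,"translation": [17,8,-47],"yaw": -80}
    - {"grip": 0,"translation": [17,8,-47],"yaw": -80}
    - {"grip": 0,"translation": [17,8,-47],"yaw": -80}
    - {"grip": 0,"translation": [17,8,-47],"yaw": -80}
    - {"grip": 0,"translation": [17,8,-47],"yaw": -80}
    - {"grip": 0,"translation": [17,8,-47],"yaw": -80}

```text
time_s: 7.1
tcp_pos: [0.6278, -0.0105, 0.684]
orientation: [1.825, 2.106, 0.293]
ft_force: [0.5, -0.4, -0.0]
opening: 0.0855
finger_force: 0.0
```

```bash
python3 st.py
```

```text
7.1 q [-0.125  0.517  1.366  2.021 -0.016  1.3  ] tcp [ 0.6278 -0.0105  0.684 ] F [ 0.5 -0.4 -0. ] op 0.0855
[[-0.119  0.916  0.383]
 [ 0.986  0.154 -0.064]
 [-0.118  0.37  -0.922]]
```

arm_command:
  increments:
    - {"grip": 0,"translation": [-8,25,-38],"yaw": -78}
    - {"grip": 0,"translation": [-8,25,-38],"yaw": -78}
    - {"grip": 0,"translation": [-8,25,-38],"yaw": -78}
    - {"grip": 0,"translation": [-8,25,-38],"yaw": -78}
    - {"grip": 0,"translation": [-8,25,-38],"yaw": -78}
    - {"grip": 0,"translation": [-8,25,-38],"yaw": -78}
    - {"grip": 0,"translation": [-8,25,-38],"yaw": -78}
    - {"grip": 0,"translation": [-8,25,-38],"yaw": -78}
    - {"grip": 0,"translation": [-8,25,-38],"yaw": -78}
    - {"grip": 0,"translation": [-8,25,-38],"yaw": -78}
    - {"grip": 0,"translation": [-8,25,-38],"yaw": -78}

```text
time_s: 8.02
tcp_pos: [0.5841, -0.0208, 0.7483]
orientation: [0.147, 2.634, -0.061]
ft_force: [-0.0, -0.4, -0.1]
opening: 0.0855
finger_force: 0.0
```

```bash
python3 st.py
```

```text
8.02 q [-0.166  0.411  1.366  2.021  0.01  -0.052] tcp [ 0.5841 -0.0208  0.7483] F [-0.  -0.4 -0.1] op 0.0855
[[-0.87   0.115  0.479]
 [ 0.093  0.993 -0.07 ]
 [-0.484 -0.016 -0.875]]
```

```bash
cat > plan.py <<'E'
from h import *
k=np.load("rk.npz"); O=k["c"]+.180*k["ex"]-.0015*k["ey"]; B=np.stack([k["ex"],k["ey"],k["n"]],1)
def rail(p): return (np.asarray(p)-O)@B*1000      # world -> rail mm
def unrail(p): return O+B@(np.asarray(p)/1000.)
def plan(tgt,az=None,lab="",pos=None):
    "tgt world TCP; az = wanted azimuth (deg) of carton axis (perp. to tool y)"
    s=get_state(); M=R.from_rotvec(s["orientation"]).as_matrix(); p=np.asarray(s["tcp_pos"]) if pos is None else np.asarray(pos)
    d=M.T@(np.asarray(tgt)-p)*100; y=0
    if az is not None:
        f=lambda a:(np.degrees(np.arctan2(*( (M@R.from_euler('z',a,degrees=True).as_matrix())[[1,0],1])))-90-az+90)%180-90
        a=np.linspace(-90,90,3601); y=a[np.argmin([abs(f(t)) for t in a])]
    print(lab,"t",d.round(2).tolist(),"yaw",round(float(y),1)); return d
def tz():
    return R.from_rotvec(get_state()["orientation"]).as_matrix()
E
python3 - <<'E'
from plan import *
print("O",O.round(4),"up-edge",unrail([-155,0,92]).round(3),"load",unrail([-250,0,0]).round(3))
z=tz()[:,2]
for h in(.20,.055): plan([.492-.006*z[0],-.179-.006*z[1],h],-1.9)
E
```

```text
O [0.6828 0.1359 0.0466] up-edge [0.566 0.157 0.182] load [0.449 0.179 0.124]
 t [33.31, -15.87, 44.54] yaw -5.4
 t [40.32, -15.63, 57.23] yaw -5.4
```

arm_command:
  increments:
    - {"grip": 0,"translation": [33.3,-15.9,44.5],"yaw": -5.4}
    - {"grip": 0,"translation": [33.3,-15.9,44.5],"yaw": -5.4}
    - {"grip": 0,"translation": [33.3,-15.9,44.5],"yaw": -5.4}
    - {"grip": 0,"translation": [33.3,-15.9,44.5],"yaw": -5.4}
    - {"grip": 0,"translation": [33.3,-15.9,44.5],"yaw": -5.4}
    - {"grip": 0,"translation": [33.3,-15.9,44.5],"yaw": -5.4}
    - {"grip": 0,"translation": [33.3,-15.9,44.5],"yaw": -5.4}
    - {"grip": 0,"translation": [33.3,-15.9,44.5],"yaw": -5.4}
    - {"grip": 0,"translation": [33.3,-15.9,44.5],"yaw": -5.4}
    - {"grip": 0,"translation": [33.3,-15.9,44.5],"yaw": -5.4}
    - {"grip": 0,"translation": [33.3,-15.9,44.5],"yaw": -5.4}
    - {"grip": 0,"translation": [33.3,-15.9,44.5],"yaw": -5.4}

```text
time_s: 9.02
tcp_pos: [0.5233, -0.1246, 0.3878]
orientation: [0.03, 2.642, -0.09]
ft_force: [1.3, -0.2, -0.5]
opening: 0.0853
finger_force: 0.0
```

```bash
python3 st.py
python3 - <<'E'
from plan import *
z=tz()[:,2]
for h in(.13,.055): plan([.492-.006*z[0],-.179-.006*z[1],h],-1.9)
E
```

```text
9.02 q [-0.452 -0.107 -0.388  0.807  0.147 -0.394] tcp [ 0.5233 -0.1246  0.3878] F [ 1.3 -0.2 -0.5] op 0.0853
[[-0.878  0.037  0.477]
 [ 0.005  0.998 -0.069]
 [-0.478 -0.059 -0.876]]
 t [15.3, -4.0, 21.33] yaw -0.3
 t [18.89, -3.56, 27.9] yaw -0.3
```

arm_command:
  increments:
    - {"grip": 0,"translation": [15.3,-4,21.3],"yaw": 0}
    - {"grip": 0,"translation": [15.3,-4,21.3],"yaw": 0}
    - {"grip": 0,"translation": [15.3,-4,21.3],"yaw": 0}
    - {"grip": 0,"translation": [15.3,-4,21.3],"yaw": 0}
    - {"grip": 0,"translation": [15.3,-4,21.3],"yaw": 0}
    - {"grip": 0,"translation": [15.3,-4,21.3],"yaw": 0}
    - {"grip": 0,"translation": [15.3,-4,21.3],"yaw": 0}
    - {"grip": 0,"translation": [15.3,-4,21.3],"yaw": 0}
    - {"grip": 0,"translation": [15.3,-4,21.3],"yaw": 0}
    - {"grip": 0,"translation": [15.3,-4,21.3],"yaw": 0}

```text
time_s: 9.85
tcp_pos: [0.491, -0.1789, 0.1336]
orientation: [0.029, 2.64, -0.091]
ft_force: [-0.2, 0.1, -0.1]
opening: 0.0855
finger_force: 0.0
```

```bash
python3 st.py
python3 - <<'E'
from plan import *
z=tz()[:,2]
for h in(.13,.055): plan([.492-.006*z[0],-.179-.006*z[1],h],-1.9)
E
```

```text
9.85 q [-0.618  0.143 -0.888  0.083  0.222 -0.544] tcp [ 0.491  -0.1789  0.1336] F [-0.2  0.1 -0.1] op 0.0855
[[-0.878  0.037  0.478]
 [ 0.004  0.998 -0.07 ]
 [-0.48  -0.059 -0.876]]
 t [0.33, 0.04, 0.22] yaw -0.3
 t [3.93, 0.49, 6.79] yaw -0.3
```

arm_command:
  increments:
    - {"grip": 0,"translation": [2,0.2,3.4],"yaw": 0}
    - {"grip": 0,"translation": [3.9,0.5,6.8],"yaw": 0}
    - {"grip": 0,"translation": [3.9,0.5,6.8],"yaw": 0}
    - {"grip": 0,"translation": [3.9,0.5,6.8],"yaw": 0}
    - {"grip": 1,"translation": [3.9,0.5,6.8],"yaw": 0}
    - {"grip": 1,"translation": [3.9,0.5,6.8],"yaw": 0}
    - {"grip": 1,"translation": [3.9,0.5,6.8],"yaw": 0}
    - {"grip": 1,"translation": [3.9,0.5,6.8],"yaw": 0}
    - {"grip": 1,"translation": [3.9,0.5,6.8],"yaw": 0}
    - {"grip": 1,"translation": [3.9,0.5,6.8],"yaw": 0}

```text
time_s: 10.68
tcp_pos: [0.4898, -0.1787, 0.0569]
orientation: [0.028, 2.636, -0.093]
ft_force: [-14.5, 2.1, 30.5]
opening: 0.0463
finger_force: 55.4
```

```bash
python3 st.py
python3 - <<'E'
from plan import *
# carton level: bottom-centre offset from TCP
p=np.array(get_state()["tcp_pos"]); g=p+.006*tz()[:,2]; print("grasp",g.round(4))
E
```

```text
10.68 q [-0.62   0.321 -0.985 -0.196  0.223 -0.546] tcp [ 0.4898 -0.1787  0.0569] F [-14.5   2.1  30.5] op 0.0463
[[-0.876  0.037  0.481]
 [ 0.003  0.997 -0.071]
 [-0.483 -0.061 -0.874]]
grasp [ 0.4927 -0.1792  0.0517]
```

arm_command:
  increments:
    - {"grip": 1,"translation": [-2,-0.3,-3.6],"yaw": 0}
    - {"grip": 1,"translation": [-10.1,-1.3,-18.4],"yaw": 0}
    - {"grip": 1,"translation": [-10.1,-1.3,-18.4],"yaw": 0}
    - {"grip": 1,"translation": [-10.1,-1.3,-18.4],"yaw": 0}
    - {"grip": 1,"translation": [-10.1,-1.3,-18.4],"yaw": 0}
    - {"grip": 1,"translation": [-10.1,-1.3,-18.4],"yaw": 0}
    - {"grip": 1,"translation": [-10.1,-1.3,-18.4],"yaw": 0}
    - {"grip": 1,"translation": [-10.1,-1.3,-18.4],"yaw": 0}
    - {"grip": 1,"translation": [-10.1,-1.3,-18.4],"yaw": 0}

```text
time_s: 11.43
tcp_pos: [0.4875, -0.1778, 0.2619]
orientation: [0.031, 2.645, -0.088]
ft_force: [-1.1, 0.1, -4.4]
opening: 0.0457
finger_force: 69.6
```

```bash
python3 st.py
cat > place.py <<'E'
from plan import *
import sys
def place(ylane,off,h=.0569,bz=.127,over=47.4):
    yaw=np.arctan2(k["n"][1],k["n"][0]); hd=np.array([np.cos(yaw),np.sin(yaw)])
    E=unrail([-250,ylane,0])[:2]; c=E+hd*(over-off)/1000
    for z in(bz+h+.06,bz+h): plan([c[0],c[1],z],np.degrees(yaw),"place %.3f"%z)
    print("centre",c.round(4))
E
python3 -c "
from place import *
place(-75,2.2)"
```

```text
11.43 q [-0.621 -0.055 -0.674  0.5    0.222 -0.546] tcp [ 0.4875 -0.1778  0.2619] F [-1.1  0.1 -4.4] op 0.0457
[[-0.88   0.037  0.474]
 [ 0.006  0.998 -0.068]
 [-0.476 -0.057 -0.878]]
place 0.244 t [1.68, 27.48, -0.63] yaw 9.4
place 0.184 t [4.53, 27.82, 4.63] yaw 9.4
centre [0.4799 0.0969]
```

arm_command:
  increments:
    - {"grip": 1,"translation": [1.7,27.5,-0.6],"yaw": 9.4}
    - {"grip": 1,"translation": [1.7,27.5,-0.6],"yaw": 9.4}
    - {"grip": 1,"translation": [1.7,27.5,-0.6],"yaw": 9.4}
    - {"grip": 1,"translation": [1.7,27.5,-0.6],"yaw": 9.4}
    - {"grip": 1,"translation": [1.7,27.5,-0.6],"yaw": 9.4}
    - {"grip": 1,"translation": [1.7,27.5,-0.6],"yaw": 9.4}
    - {"grip": 1,"translation": [1.7,27.5,-0.6],"yaw": 9.4}
    - {"grip": 1,"translation": [1.7,27.5,-0.6],"yaw": 9.4}
    - {"grip": 1,"translation": [1.7,27.5,-0.6],"yaw": 9.4}
    - {"grip": 1,"translation": [1.7,27.5,-0.6],"yaw": 9.4}

```text
time_s: 12.27
tcp_pos: [0.4803, 0.0961, 0.2431]
orientation: [0.245, 2.632, -0.035]
ft_force: [-0.1, -0.1, -3.6]
opening: 0.0457
finger_force: 69.4
```

```bash
python3 st.py
python3 - <<'E'
from place import *
place(-75,2.2)
c=cam("top"); save(c,"place1.png",(180,90,320,260),4); P=world(c)
q=P[150:260,180:320].reshape(-1,3); q=q[(q[:,2]>.235)&(q[:,2]<.275)&(q[:,1]<.17)]
# carton front half top points
L=np.array([rail(t) for t in q]); print(np.percentile(L,[2,50,98],axis=0).round(0))
E
```

```text
12.27 q [ 0.127 -0.085 -0.761  0.411 -0.129  0.281] tcp [0.4803 0.0961 0.2431] F [-0.1 -0.1 -3.6] op 0.0457
[[-0.862  0.18   0.474]
 [ 0.167  0.984 -0.069]
 [-0.478  0.019 -0.878]]
place 0.244 t [0.0, 0.07, -0.09] yaw 0.1
place 0.184 t [2.87, -0.05, 5.18] yaw 0.1
centre [0.4799 0.0969]
[[-272. -121.  130.]
 [-234.  -76.  147.]
 [-195.  -33.  158.]]
```

View pics/place1.png

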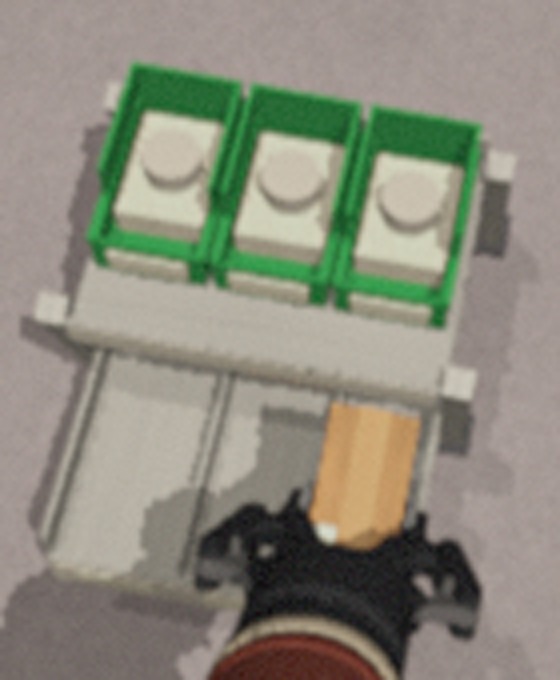

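The crop shows the carton held over the right-hand narrow lane, in line with its guides, with its front edge at about (372,405), short of the lip. I'll lower it.

arm_command:
  increments:
    - {"grip": 1,"translation": [1.4,0,2.6],"yaw": 0}
    - {"grip": 1,"translation": [2.4,0,4.4],"yaw": 0}
    - {"grip": 1,"translation": [2.9,0,5.2],"yaw": 0}
    - {"grip": 1,"translation": [2.9,0,5.2],"yaw": 0}

```text
time_s: 12.65
tcp_pos: [0.4791, 0.0956, 0.1823]
orientation: [0.25, 2.633, -0.037]
ft_force: [-0.5, -0.4, -4.9]
opening: 0.0458
finger_force: 69.4
```

arm_command:
  increments:
    - {"grip": 1,"translation": [0.2,0,0.35],"yaw": 0}
    - {"grip": 1,"translation": [0.2,0,0.35],"yaw": 0}

```text
time_s: 12.82
tcp_pos: [0.4815, 0.0966, 0.1815]
orientation: [0.248, 2.628, -0.035]
ft_force: [1.0, 0.4, -3.5]
opening: 0.0458
finger_force: 69.5
```

arm_command:
  increments:
    - {"grip": 0.25,"translation": [0.2,0,0.4],"yaw": 0}
    - {"grip": 0.25,"translation": [0.2,0,0.4],"yaw": 0}
    - {"grip": 0.25,"translation": [0.2,0,0.4],"yaw": 0}
    - {"grip": 0.25,"translation": [0.2,0,0.4],"yaw": 0}
    - {"grip": 0,"translation": [0.2,0,0.4],"yaw": 0}
    - {"grip": 0,"translation": [-4,0,-7.2],"yaw": 0}
    - {"grip": 0,"translation": [-7,0,-10],"yaw": 0}
    - {"grip": 0,"translation": [0,0,-18],"yaw": 0}
    - {"grip": 0,"translation": [0,0,-18],"yaw": 0}
    - {"grip": 0,"translation": [0,0,-18],"yaw": 0}

```text
time_s: 13.65
tcp_pos: [0.394, 0.1098, 0.3409]
orientation: [0.247, 2.627, -0.034]
ft_force: [0.8, -0.0, 1.0]
opening: 0.0855
finger_force: 0.0
```

```bash
python3 st.py
python3 - <<'E'
from plan import *
c=cam("top"); save(c,"place2.png",(180,90,320,260),4); P=world(c)
L=(P.reshape(-1,3)-O)@B*1000
m=(L[:,2]>60)&(L[:,2]<78)&(np.abs(L[:,1]+75)<40)&(L[:,0]>-300)&(L[:,0]<-130)
print(np.percentile(L[m],[1,50,99],axis=0).round(0), m.sum())
E
```

```text
13.65 q [ 0.219 -0.329 -0.667  0.757 -0.172  0.364] tcp [0.394  0.1098 0.3409] F [ 0.8 -0.   1. ] op 0.0855
[[-0.86   0.181  0.477]
 [ 0.169  0.983 -0.069]
 [-0.482  0.021 -0.876]]
[[-249. -100.   62.]
 [-199.  -77.   70.]
 [-141.  -53.   73.]] 957
```

View pics/place2.png

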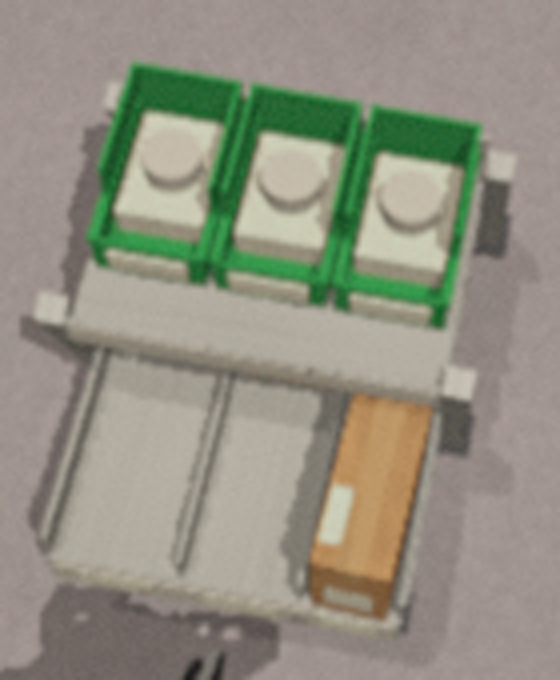

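The carton lies flat in the narrow lane, with its rear end at (350,590), about x = -249. To clear the gripper body from the lip's rim I need roughly 8° more lean, so I go up once more.

arm_command:
  increments:
    - {"grip": 1,"translation": [-49,-12,-42],"yaw": 0}
    - {"grip": 1,"translation": [-49,-12,-42],"yaw": 0}
    - {"grip": 1,"translation": [-49,-12,-42],"yaw": 0}
    - {"grip": 1,"translation": [-49,-12,-42],"yaw": 0}
    - {"grip": 1,"translation": [-49,-12,-42],"yaw": 0}
    - {"grip": 1,"translation": [-49,-12,-42],"yaw": 0}
    - {"grip": 1,"translation": [-49,-12,-42],"yaw": 0}
    - {"grip": 1,"translation": [-49,-12,-42],"yaw": 0}
    - {"grip": 1,"translation": [-49,-12,-42],"yaw": 0}
    - {"grip": 1,"translation": [-49,-12,-42],"yaw": 0}
    - {"grip": 1,"translation": [-49,-12,-42],"yaw": 0}
    - {"grip": 1,"translation": [-49,-12,-42],"yaw": 0}

```text
time_s: 14.7
tcp_pos: [0.5324, -0.005, 0.7485]
orientation: [0.246, 2.625, -0.035]
ft_force: [2.0, 0.4, 1.8]
opening: -0.0001
finger_force: 0.0
```

```bash
python3 st.py; python3 -c "
from plan import *
plan([.66,-.05,1.15])"
```

```text
14.7 q [-1.470e-01  1.910e-01  9.820e-01  1.857e+00  1.000e-03  4.000e-02] tcp [ 0.5324 -0.005   0.7485] F [2.  0.4 1.8] op -0.0001
[[-0.859  0.181  0.479]
 [ 0.168  0.983 -0.07 ]
 [-0.484  0.021 -0.875]]
 t [-31.13, -1.3, -28.71] yaw 0.0
```

arm_command:
  increments:
    - {"grip": 1,"translation": [-31,-6,-29],"yaw": 0}
    - {"grip": 1,"translation": [-31,-6,-29],"yaw": 0}
    - {"grip": 1,"translation": [-31,-6,-29],"yaw": 0}
    - {"grip": 1,"translation": [-31,-6,-29],"yaw": 0}
    - {"grip": 1,"translation": [-31,-6,-29],"yaw": 0}
    - {"grip": 1,"translation": [-31,-6,-29],"yaw": 0}
    - {"grip": 1,"translation": [-31,-6,-29],"yaw": 0}
    - {"grip": 1,"translation": [-31,-6,-29],"yaw": 0}
    - {"grip": 1,"translation": [-31,-6,-29],"yaw": 0}
    - {"grip": 1,"translation": [-31,-6,-29],"yaw": 0}
    - {"grip": 1,"translation": [-31,-6,-29],"yaw": 0}
    - {"grip": 1,"translation": [-31,-6,-29],"yaw": 0}

```text
time_s: 15.7
tcp_pos: [0.5622, -0.0597, 0.7749]
orientation: [0.242, 2.577, -0.042]
ft_force: [1.2, -0.3, 0.4]
opening: -0.0001
finger_force: 0.0
```

```bash
python3 st.py; python3 -c "
from plan import *
plan([.6,-.08,1.2])"
```

```text
15.7 q [-0.268  0.365  1.366  2.021  0.062 -0.063] tcp [ 0.5622 -0.0597  0.7749] F [ 1.2 -0.3  0.4] op -0.0001
[[-0.835  0.181  0.52 ]
 [ 0.164  0.983 -0.079]
 [-0.526  0.019 -0.85 ]]
 t [-25.84, -0.48, -34.02] yaw 0.0
```

arm_command:
  increments:
    - {"grip": 1,"translation": [-25,1,-40],"yaw": 0}
    - {"grip": 1,"translation": [-25,1,-40],"yaw": 0}
    - {"grip": 1,"translation": [-25,1,-40],"yaw": 0}
    - {"grip": 1,"translation": [-25,1,-40],"yaw": 0}
    - {"grip": 1,"translation": [-25,1,-40],"yaw": 0}
    - {"grip": 1,"translation": [-25,1,-40],"yaw": 0}
    - {"grip": 1,"translation": [-25,1,-40],"yaw": 0}
    - {"grip": 1,"translation": [-25,1,-40],"yaw": 0}
    - {"grip": 1,"translation": [-25,1,-40],"yaw": 0}
    - {"grip": 1,"translation": [-25,1,-40],"yaw": 0}
    - {"grip": 1,"translation": [-25,1,-40],"yaw": 0}
    - {"grip": 1,"translation": [-25,1,-40],"yaw": 0}

```text
time_s: 16.7
tcp_pos: [0.5352, -0.046, 0.8059]
orientation: [0.239, 2.521, -0.051]
ft_force: [1.0, -0.3, -0.3]
opening: -0.0004
finger_force: 0.0
```

```bash
python3 st.py; python3 -c "
from plan import *
M=tz(); a=B.T@M; print('tool in rail',a.round(3)); plan([.5,-.05,1.2])"
```

```text
16.7 q [-0.252  0.307  1.365  2.021  0.054 -0.047] tcp [ 0.5352 -0.046   0.8059] F [ 1.  -0.3 -0.3] op -0.0004
[[-0.804  0.182  0.566]
 [ 0.159  0.983 -0.09 ]
 [-0.573  0.018 -0.82 ]]
tool in rail [[-0.602 -0.004  0.799]
 [ 0.012  1.     0.013]
 [-0.799  0.017 -0.602]]
 t [-19.8, -0.33, -34.25] yaw 0.0
```

```bash
cat > push.py <<'E'
from plan import *
def C():
    s=get_state(); M=tz(); return rail(np.array(s["tcp_pos"])+.025*M[:,2]-.011*M[:,0])
def to(c,lab=""):
    M=tz(); return plan(unrail(c)-.025*M[:,2]+.011*M[:,0],lab=lab)
E
python3 -c "
from push import *
print(C().round(1)); to([-300,-68,90]); to([-272,-68,24])"
```

```text
[-315.7 -205.4  680.8]
 t [46.4, 12.7, 36.98] yaw 0.0
 t [49.99, 12.57, 43.19] yaw 0.0
```

arm_command:
  increments:
    - {"grip": 1,"translation": [46.4,12.7,37],"yaw": 0}
    - {"grip": 1,"translation": [46.4,12.7,37],"yaw": 0}
    - {"grip": 1,"translation": [46.4,12.7,37],"yaw": 0}
    - {"grip": 1,"translation": [46.4,12.7,37],"yaw": 0}
    - {"grip": 1,"translation": [46.4,12.7,37],"yaw": 0}
    - {"grip": 1,"translation": [46.4,12.7,37],"yaw": 0}
    - {"grip": 1,"translation": [46.4,12.7,37],"yaw": 0}
    - {"grip": 1,"translation": [46.4,12.7,37],"yaw": 0}
    - {"grip": 1,"translation": [46.4,12.7,37],"yaw": 0}
    - {"grip": 1,"translation": [46.4,12.7,37],"yaw": 0}
    - {"grip": 1,"translation": [46.4,12.7,37],"yaw": 0}
    - {"grip": 1,"translation": [46.4,12.7,37],"yaw": 0}

```text
time_s: 17.7
tcp_pos: [0.4503, 0.0559, 0.4612]
orientation: [0.239, 2.52, -0.05]
ft_force: [0.5, 0.1, -0.4]
opening: -0.0
finger_force: 0.0
```

arm_command:
  increments:
    - {"grip": 1,"translation": [0,0,0],"yaw": 0}

```text
time_s: 17.78
tcp_pos: [0.4436, 0.0567, 0.4491]
orientation: [0.237, 2.542, -0.053]
ft_force: [-1.9, 0.3, -2.7]
opening: 0.0002
finger_force: 0.0
```

```bash
python3 st.py; python3 -c "
from push import *
print(C().round(1)); to([-300,-68,90]); to([-272,-68,24])"
```

```text
17.78 q [ 0.037 -0.345 -0.448  0.888 -0.11   0.19 ] tcp [0.4436 0.0567 0.4491] F [-1.9  0.3 -2.7] op 0.0002
[[-0.816  0.181  0.549]
 [ 0.158  0.983 -0.089]
 [-0.556  0.014 -0.831]]
[-308.4 -120.9  307.3]
 t [16.6, 5.0, 14.16] yaw 0.0
 t [20.06, 4.9, 20.44] yaw 0.0
```

arm_command:
  increments:
    - {"grip": 1,"translation": [16.6,5,14.2],"yaw": 0}
    - {"grip": 1,"translation": [16.6,5,14.2],"yaw": 0}
    - {"grip": 1,"translation": [16.6,5,14.2],"yaw": 0}
    - {"grip": 1,"translation": [16.6,5,14.2],"yaw": 0}
    - {"grip": 1,"translation": [16.6,5,14.2],"yaw": 0}
    - {"grip": 1,"translation": [16.6,5,14.2],"yaw": 0}
    - {"grip": 1,"translation": [16.6,5,14.2],"yaw": 0}
    - {"grip": 1,"translation": [16.6,5,14.2],"yaw": 0}
    - {"grip": 1,"translation": [16.6,5,14.2],"yaw": 0}

```text
time_s: 18.53
tcp_pos: [0.4101, 0.1186, 0.2559]
orientation: [0.239, 2.517, -0.049]
ft_force: [0.2, -1.0, 0.0]
opening: 0.0
finger_force: 0.0
```

```bash
python3 st.py; python3 -c "
from push import *
print(C().round(1)); to([-272,-68,24]); to([-272,-68,60]);print((B.T@tz()).round(3))"
```

```text
18.53 q [ 0.282 -0.268 -0.927  0.343 -0.247  0.399] tcp [0.4101 0.1186 0.2559] F [ 0.2 -1.   0. ] op 0.0
[[-0.802  0.182  0.569]
 [ 0.16   0.983 -0.089]
 [-0.576  0.02  -0.817]]
[-290.3  -66.   110.7]
 t [5.85, -0.37, 6.65] yaw 0.0
 t [2.96, -0.31, 4.49] yaw 0.0
[[-0.598 -0.004  0.801]
 [ 0.013  1.     0.015]
 [-0.801  0.019 -0.598]]
```

arm_command:
  increments:
    - {"grip": 1,"translation": [3,-0.3,3.4],"yaw": 0}
    - {"grip": 1,"translation": [5.85,-0.4,6.65],"yaw": 0}
    - {"grip": 1,"translation": [5.85,-0.4,6.65],"yaw": 0}
    - {"grip": 1,"translation": [4.95,-0.4,7.85],"yaw": 0}
    - {"grip": 1,"translation": [4.05,-0.4,9.05],"yaw": 0}
    - {"grip": 1,"translation": [3.15,-0.4,10.25],"yaw": 0}
    - {"grip": 1,"translation": [2.25,-0.4,11.45],"yaw": 0}
    - {"grip": 1,"translation": [1.35,-0.4,12.65],"yaw": 0}
    - {"grip": 1,"translation": [0.45,-0.4,13.85],"yaw": 0}
    - {"grip": 1,"translation": [-0.45,-0.4,15.05],"yaw": 0}
    - {"grip": 1,"translation": [-0.45,-0.4,15.05],"yaw": 0}

```text
time_s: 19.45
tcp_pos: [0.5006, 0.0995, 0.1347]
orientation: [0.241, 2.516, -0.05]
ft_force: [0.2, 0.1, 1.2]
opening: 0.0002
finger_force: 0.0
```

```bash
python3 st.py; python3 -c "
from push import *
print(C().round(1)); to([-136,-68,24]); s=get_state(); print('F rail',(B.T@np.array(s['ft_force'])).round(1))
c=cam('top'); save(c,'push1.png',(180,90,320,260),4)"
```

```text
19.45 q [ 0.159  0.127 -1.015 -0.162 -0.181  0.294] tcp [0.5006 0.0995 0.1347] F [0.2 0.1 1.2] op 0.0002
[[-0.801  0.184  0.57 ]
 [ 0.161  0.983 -0.091]
 [-0.577  0.019 -0.817]]
[-164.8  -68.5   24.1]
 t [-1.71, 0.04, 2.32] yaw 0.0
F rail [-0.2  0.1  1.2]
```

View pics/push1.png

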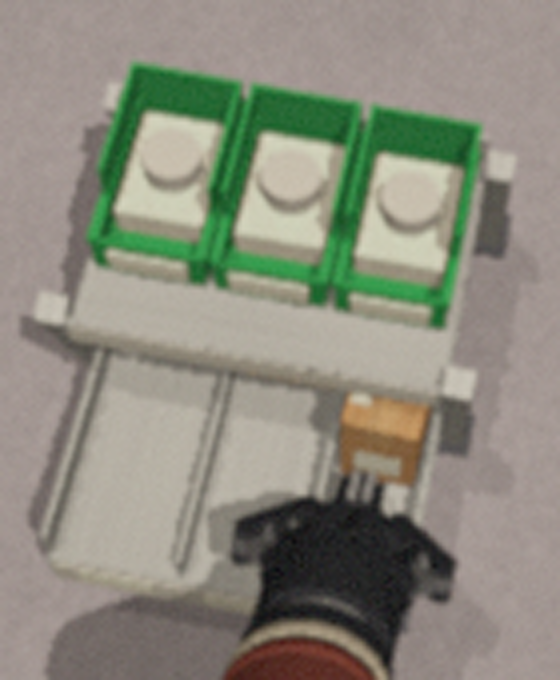

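The finger pushes the carton squarely: its rear face is at (380,465), under the lip's front. I'll let it settle, then go on in small steps.

arm_command:
  increments:
    - {"grip": 1,"translation": [0,0,0],"yaw": 0}
    - {"grip": 1,"translation": [0,0,0],"yaw": 0}

```text
time_s: 19.67
tcp_pos: [0.4957, 0.1001, 0.1329]
orientation: [0.239, 2.52, -0.05]
ft_force: [-0.7, -0.9, -0.8]
opening: -0.0005
finger_force: 0.0
```

```bash
python3 -c "
from push import *
print(C().round(1)); to([-138,-68,24]); s=get_state(); print('F rail',(B.T@np.array(s['ft_force'])).round(1), np.round(s['ft_torque'],2))"
```

```text
[-169.   -68.8   20.8]
 t [-2.11, 0.07, 2.29] yaw 0.0
F rail [-0.3 -1.  -0.9] [0.14 0.53 0.02]
```

arm_command:
  increments:
    - {"grip": 1,"translation": [-0.7,0,0.6],"yaw": 0}
    - {"grip": 1,"translation": [-1.3,0,1.1],"yaw": 0}
    - {"grip": 1,"translation": [-1.8,0,1.7],"yaw": 0}
    - {"grip": 1,"translation": [-2.3,0,2.2],"yaw": 0}
    - {"grip": 1,"translation": [-2.3,0,2.2],"yaw": 0}
    - {"grip": 1,"translation": [-2.3,0,2.2],"yaw": 0}

```text
time_s: 20.17
tcp_pos: [0.5269, 0.0942, 0.1268]
orientation: [0.239, 2.521, -0.051]
ft_force: [0.3, -0.2, -0.1]
opening: 0.0001
finger_force: 0.0
```

```bash
cat > c.py <<'E'
from push import *
s=get_state(); print(round(float(s["time_s"]),2),C().round(1),'F rail',(B.T@np.array(s['ft_force'])).round(1), np.round(s['ft_torque'],2))
E
python3 c.py
```

```text
20.17 [-136.9  -68.9   24.8] F rail [ 0.3 -0.2  0. ] [ 0.05  0.56 -0.02]
```

arm_command:
  increments:
    - {"grip": 1,"translation": [-0.12,0,0.16],"yaw": 0}
    - {"grip": 1,"translation": [-0.24,0,0.32],"yaw": 0}
    - {"grip": 1,"translation": [-0.24,0,0.32],"yaw": 0}

```text
time_s: 20.42
tcp_pos: [0.5303, 0.0938, 0.1257]
orientation: [0.239, 2.521, -0.05]
ft_force: [-0.5, -0.1, -0.2]
opening: 0.0002
finger_force: 0.1
```

arm_command:
  increments:
    - {"grip": 1,"translation": [-0.12,0,0.16],"yaw": 0}
    - {"grip": 1,"translation": [-0.24,0,0.32],"yaw": 0}
    - {"grip": 1,"translation": [-0.24,0,0.32],"yaw": 0}

```text
time_s: 20.67
tcp_pos: [0.5343, 0.0931, 0.1245]
orientation: [0.239, 2.52, -0.05]
ft_force: [0.2, 0.1, -0.7]
opening: 0.0001
finger_force: 0.1
```

```bash
python3 c.py
```

```text
20.67 [-129.1  -68.7   25. ] F rail [ 0.4  0.1 -0.6] [0.11 0.63 0.01]
```

arm_command:
  increments:
    - {"grip": 1,"translation": [-0.12,0,0.16],"yaw": 0}
    - {"grip": 1,"translation": [-0.24,0,0.32],"yaw": 0}
    - {"grip": 1,"translation": [-0.24,0,0.32],"yaw": 0}

```text
time_s: 20.92
tcp_pos: [0.5379, 0.0924, 0.1232]
orientation: [0.239, 2.521, -0.051]
ft_force: [-0.9, 1.4, 1.0]
opening: -0.0002
finger_force: 0.6
```

arm_command:
  increments:
    - {"grip": 1,"translation": [-0.12,0,0.16],"yaw": 0}
    - {"grip": 1,"translation": [-0.18,0,0.24],"yaw": 0}
    - {"grip": 1,"translation": [-0.18,0,0.24],"yaw": 0}

```text
time_s: 21.17
tcp_pos: [0.5388, 0.0922, 0.1225]
orientation: [0.237, 2.522, -0.051]
ft_force: [-29.2, 3.9, 31.4]
opening: 0.0001
finger_force: 19.1
```

```bash
python3 c.py
```

```text
21.17 [-124.1  -68.8   24.5] F rail [-37.7  -1.5  20.7] [-0.06  1.48 -0.28]
```

Firm contact at x ≈ -124, so the stop is at about -14, within its given range. I'll back off along the slope at once.

arm_command:
  increments:
    - {"grip": 1,"translation": [0.6,0,-0.8],"yaw": 0}
    - {"grip": 1,"translation": [2.4,0,-3.2],"yaw": 0}
    - {"grip": 1,"translation": [4.8,0,-6.4],"yaw": 0}
    - {"grip": 1,"translation": [7.2,0,-9.6],"yaw": 0}
    - {"grip": 1,"translation": [7.2,0,-9.6],"yaw": 0}
    - {"grip": 0,"translation": [6,0,-14],"yaw": 0}
    - {"grip": 0,"translation": [4,0,-22],"yaw": 0}
    - {"grip": 0,"translation": [4,0,-22],"yaw": 0}
    - {"grip": 0,"translation": [4,0,-22],"yaw": 0}

```text
time_s: 21.92
tcp_pos: [0.3844, 0.1189, 0.2866]
orientation: [0.238, 2.513, -0.047]
ft_force: [1.9, 1.2, 1.6]
opening: 0.0482
finger_force: 0.0
```

```bash
python3 st.py
python3 - <<'E'
from push import *
c=cam("top"); save(c,"after1.png",(180,90,320,260),4)
z=tz()[:,2]
for h in(.22,.13,.056): plan([.4844-.006*z[0],-.3579-.006*z[1],h],-2.5)
c=cam("scene"); P=world(c); L=(P.reshape(-1,3)-O)@B*1000
m=(np.abs(L[:,1]+75)<25)&(L[:,2]>5)&(L[:,2]<75)&(L[:,0]<10)&(L[:,0]>-140)
h,e=np.histogram(L[m][:,0],np.arange(-140,11,6)); print([(int(a),int(b)) for a,b in zip(e,h) if b])
E
```

```text
21.92 q [ 0.311 -0.359 -0.892  0.473 -0.262  0.424] tcp [0.3844 0.1189 0.2866] F [1.9 1.2 1.6] op 0.0482
[[-0.8    0.181  0.572]
 [ 0.16   0.983 -0.088]
 [-0.579  0.021 -0.815]]
 t [-11.53, -45.25, 14.94] yaw -9.7
 t [-6.32, -45.44, 22.28] yaw -9.7
 t [-2.04, -45.6, 28.31] yaw -9.7
[(-14, 16), (-8, 5), (-2, 4), (4, 7)]
```

View pics/after1.png

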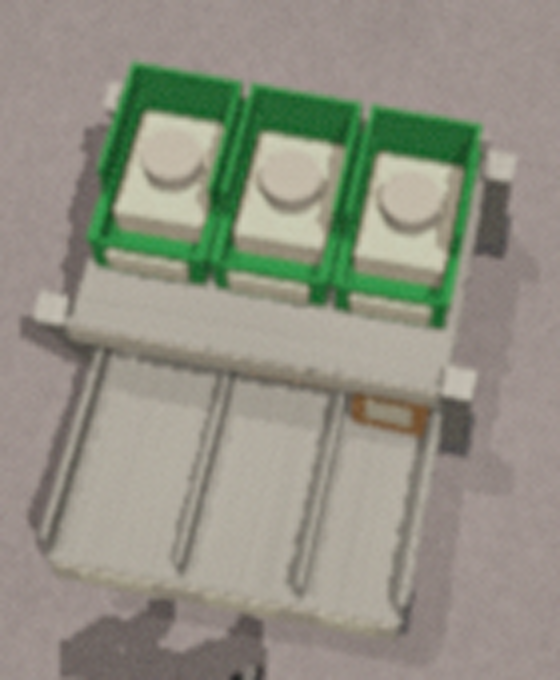

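The carton is deep under the tier, its rear label visible at (390,412), and the scene depth puts its front face at about -14. Next is the wide carton.

arm_command:
  increments:
    - {"grip": 0,"translation": [-11.5,-45.3,14.9],"yaw": -9.7}
    - {"grip": 0,"translation": [-11.5,-45.3,14.9],"yaw": -9.7}
    - {"grip": 0,"translation": [-11.5,-45.3,14.9],"yaw": -9.7}
    - {"grip": 0,"translation": [-11.5,-45.3,14.9],"yaw": -9.7}
    - {"grip": 0,"translation": [-11.5,-45.3,14.9],"yaw": -9.7}
    - {"grip": 0,"translation": [-11.5,-45.3,14.9],"yaw": -9.7}
    - {"grip": 0,"translation": [-11.5,-45.3,14.9],"yaw": -9.7}
    - {"grip": 0,"translation": [-11.5,-45.3,14.9],"yaw": -9.7}
    - {"grip": 0,"translation": [-11.5,-45.3,14.9],"yaw": -9.7}
    - {"grip": 0,"translation": [-11.5,-45.3,14.9],"yaw": -9.7}
    - {"grip": 0,"translation": [-11.5,-45.3,14.9],"yaw": -9.7}
    - {"grip": 0,"translation": [-11.5,-45.3,14.9],"yaw": -9.7}

```text
time_s: 23.02
tcp_pos: [0.4684, -0.3152, 0.2188]
orientation: [0.027, 2.537, -0.116]
ft_force: [0.5, 0.4, -0.2]
opening: 0.0851
finger_force: 0.0
```

arm_command:
  increments:
    - {"grip": 0,"translation": [0,0,0],"yaw": 0}
    - {"grip": 0,"translation": [0,0,0],"yaw": 0}

```text
time_s: 23.18
tcp_pos: [0.4684, -0.3146, 0.2184]
orientation: [0.03, 2.538, -0.115]
ft_force: [-0.7, 0.7, -0.3]
opening: 0.0857
finger_force: 0.0
```

```bash
python3 st.py
python3 - <<'E'
from push import *
z=tz()[:,2]
for h in(.13,.056): plan([.4844-.006*z[0],-.3579-.006*z[1],h],-2.5)
E
```

```text
23.18 q [-0.941  0.088 -0.711  0.314  0.415 -0.82 ] tcp [ 0.4684 -0.3146  0.2184] F [-0.7  0.7 -0.3] op 0.0857
[[-0.825  0.047  0.564]
 [-0.004  0.996 -0.089]
 [-0.566 -0.076 -0.821]]
 t [3.98, -3.53, 8.35] yaw -0.2
 t [8.17, -2.97, 14.43] yaw -0.2
```

arm_command:
  increments:
    - {"grip": 0,"translation": [4,-3.5,8.3],"yaw": 0}
    - {"grip": 0,"translation": [4,-3.5,8.3],"yaw": 0}
    - {"grip": 0,"translation": [4,-3.5,8.3],"yaw": 0}
    - {"grip": 0,"translation": [4,-3.5,8.3],"yaw": 0}
    - {"grip": 0,"translation": [4,-3.5,8.3],"yaw": 0}

```text
time_s: 23.6
tcp_pos: [0.4811, -0.3537, 0.1322]
orientation: [0.025, 2.537, -0.114]
ft_force: [0.6, -0.1, 0.6]
opening: 0.0857
finger_force: 0.0
```

```bash
python3 st.py
python3 - <<'E'
from push import *
z=tz()[:,2]
for h in(.13,.056): plan([.4844-.006*z[0],-.3579-.006*z[1],h],-2.5)
c=cam("top"); save(c,"wide1.png",(400,180,500,270),6)
E
```

```text
23.6 q [-0.971  0.292 -0.742  0.092  0.43  -0.853] tcp [ 0.4811 -0.3537  0.1322] F [ 0.6 -0.1  0.6] op 0.0857
[[-0.824  0.044  0.565]
 [-0.007  0.996 -0.087]
 [-0.566 -0.076 -0.821]]
 t [0.13, -0.35, 0.21] yaw 0.0
 t [4.32, 0.21, 6.28] yaw 0.0
```

View pics/wide1.png

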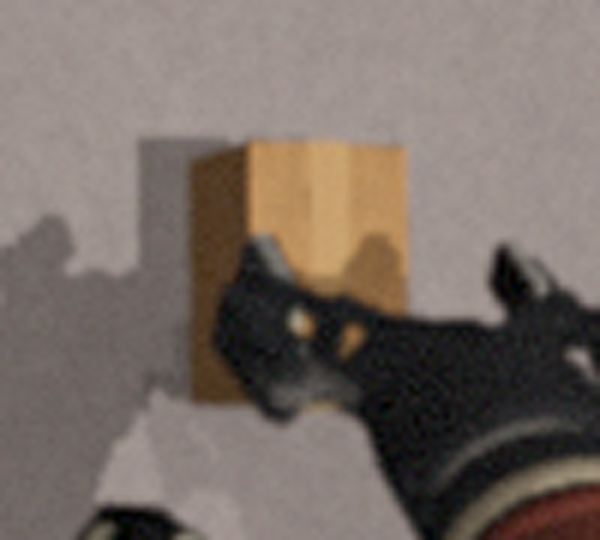

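The brown wide carton's top face spans columns 248–407 between the open fingers, whose tips are at (262,240) and (505,250). Allowing for parallax they straddle it, so I descend and grip.

arm_command:
  increments:
    - {"grip": 0,"translation": [0.1,-0.4,0.2],"yaw": 0}
    - {"grip": 0,"translation": [2.2,-0.1,3.2],"yaw": 0}
    - {"grip": 0,"translation": [4.3,0.1,6.3],"yaw": 0}
    - {"grip": 0,"translation": [4.3,0.1,6.3],"yaw": 0}
    - {"grip": 0,"translation": [4.3,0.1,6.3],"yaw": 0}
    - {"grip": 1,"translation": [4.3,0.1,6.3],"yaw": 0}
    - {"grip": 1,"translation": [4.3,0.1,6.3],"yaw": 0}
    - {"grip": 1,"translation": [4.3,0.1,6.3],"yaw": 0}
    - {"grip": 1,"translation": [4.3,0.1,6.3],"yaw": 0}
    - {"grip": 1,"translation": [4.3,0.1,6.3],"yaw": 0}

```text
time_s: 24.48
tcp_pos: [0.4832, -0.3613, 0.0611]
orientation: [0.023, 2.531, -0.121]
ft_force: [-4.5, 2.8, 8.2]
opening: 0.0662
finger_force: 63.3
```

```bash
python3 st.py
python3 - <<'E'
from push import *
p=np.array(get_state()["tcp_pos"]); plan(p+[0,0,.2])
E
```

```text
24.48 q [-0.977  0.443 -0.799 -0.121  0.434 -0.859] tcp [ 0.4832 -0.3613  0.0611] F [-4.5  2.8  8.2] op 0.0662
[[-0.821  0.044  0.569]
 [-0.011  0.996 -0.092]
 [-0.571 -0.082 -0.817]]
 t [-11.42, -1.64, -16.34] yaw 0.0
```

arm_command:
  increments:
    - {"grip": 1,"translation": [-2.2,-0.3,-3.2],"yaw": 0}
    - {"grip": 1,"translation": [-11.4,-1.6,-16.3],"yaw": 0}
    - {"grip": 1,"translation": [-11.4,-1.6,-16.3],"yaw": 0}
    - {"grip": 1,"translation": [-11.4,-1.6,-16.3],"yaw": 0}
    - {"grip": 1,"translation": [-11.4,-1.6,-16.3],"yaw": 0}
    - {"grip": 1,"translation": [-11.4,-1.6,-16.3],"yaw": 0}
    - {"grip": 1,"translation": [-11.4,-1.6,-16.3],"yaw": 0}
    - {"grip": 1,"translation": [-11.4,-1.6,-16.3],"yaw": 0}

```text
time_s: 25.15
tcp_pos: [0.4822, -0.36, 0.2572]
orientation: [0.025, 2.536, -0.118]
ft_force: [-0.6, -0.1, -5.4]
opening: 0.0657
finger_force: 75.1
```

```bash
python3 st.py; python3 -c "
from place import *
place(65,1.2,h=.061,bz=.126)"
```

```text
25.15 q [-0.976  0.12  -0.554  0.45   0.431 -0.857] tcp [ 0.4822 -0.36    0.2572] F [-0.6 -0.1 -5.4] op 0.0657
[[-0.823  0.044  0.566]
 [-0.009  0.996 -0.09 ]
 [-0.567 -0.079 -0.82 ]]
place 0.247 t [-1.9, 59.38, -3.19] yaw 9.6
place 0.187 t [1.5, 59.86, 1.73] yaw 9.6
centre [0.5062 0.2344]
```

arm_command:
  increments:
    - {"grip": 1,"translation": [-5,59,-7.7],"yaw": 9.6}
    - {"grip": 1,"translation": [-5,59,-7.7],"yaw": 9.6}
    - {"grip": 1,"translation": [-5,59,-7.7],"yaw": 9.6}
    - {"grip": 1,"translation": [-5,59,-7.7],"yaw": 9.6}
    - {"grip": 1,"translation": [-5,59,-7.7],"yaw": 9.6}
    - {"grip": 1,"translation": [-5,59,-7.7],"yaw": 9.6}
    - {"grip": 1,"translation": [-5,59,-7.7],"yaw": 9.6}
    - {"grip": 1,"translation": [-5,59,-7.7],"yaw": 9.6}
    - {"grip": 1,"translation": [-5,59,-7.7],"yaw": 9.6}
    - {"grip": 1,"translation": [-5,59,-7.7],"yaw": 9.6}
    - {"grip": 1,"translation": [-5,59,-7.7],"yaw": 9.6}
    - {"grip": 1,"translation": [-5,59,-7.7],"yaw": 9.6}

```text
time_s: 26.15
tcp_pos: [0.5005, 0.1394, 0.2925]
orientation: [0.236, 2.524, -0.052]
ft_force: [2.3, -0.8, -5.0]
opening: 0.0656
finger_force: 75.0
```

arm_command:
  increments:
    - {"grip": 1,"translation": [0,0,0],"yaw": 0}
    - {"grip": 1,"translation": [0,0,0],"yaw": 0}

```text
time_s: 26.32
tcp_pos: [0.5008, 0.1405, 0.2921]
orientation: [0.228, 2.526, -0.05]
ft_force: [-0.1, -0.1, -5.4]
opening: 0.0656
finger_force: 75.1
```

```bash
python3 st.py; python3 -c "
from place import *
place(65,1.2,h=.061,bz=.126)"
```

```text
26.32 q [ 0.267 -0.103 -0.697  0.412 -0.234  0.379] tcp [0.5008 0.1405 0.2921] F [-0.1 -0.1 -5.4] op 0.0656
[[-0.808  0.174  0.563]
 [ 0.152  0.985 -0.087]
 [-0.569  0.015 -0.822]]
place 0.247 t [3.56, 9.27, 3.19] yaw 0.4
place 0.187 t [6.98, 9.17, 8.12] yaw 0.4
centre [0.5062 0.2344]
```

arm_command:
  increments:
    - {"grip": 1,"translation": [3.6,9.3,3.2],"yaw": 0.4}
    - {"grip": 1,"translation": [3.6,9.3,3.2],"yaw": 0.4}
    - {"grip": 1,"translation": [3.6,9.3,3.2],"yaw": 0.4}
    - {"grip": 1,"translation": [3.6,9.3,3.2],"yaw": 0.4}
    - {"grip": 1,"translation": [3.6,9.3,3.2],"yaw": 0.4}
    - {"grip": 1,"translation": [3.6,9.3,3.2],"yaw": 0.4}

```text
time_s: 26.82
tcp_pos: [0.5082, 0.2299, 0.2482]
orientation: [0.247, 2.522, -0.051]
ft_force: [0.5, 0.1, -5.6]
opening: 0.0658
finger_force: 75.0
```

```bash
python3 st.py; python3 -c "
from place import *
place(65,1.2,h=.061,bz=.126)
print(rail(get_state()['tcp_pos']))
c=cam('top'); save(c,'place3.png',(180,90,320,260),4)"
```

```text
26.82 q [ 0.477  0.063 -0.657  0.341 -0.348  0.58 ] tcp [0.5082 0.2299 0.2482] F [ 0.5  0.1 -5.6] op 0.0658
[[-0.804  0.188  0.564]
 [ 0.165  0.982 -0.092]
 [-0.571  0.019 -0.821]]
place 0.247 t [0.31, 0.4, -0.06] yaw -0.5
place 0.187 t [3.73, 0.28, 4.86] yaw -0.5
centre [0.5062 0.2344]
[-241.88934993   60.9779436   133.18825843]
```

View pics/place3.png

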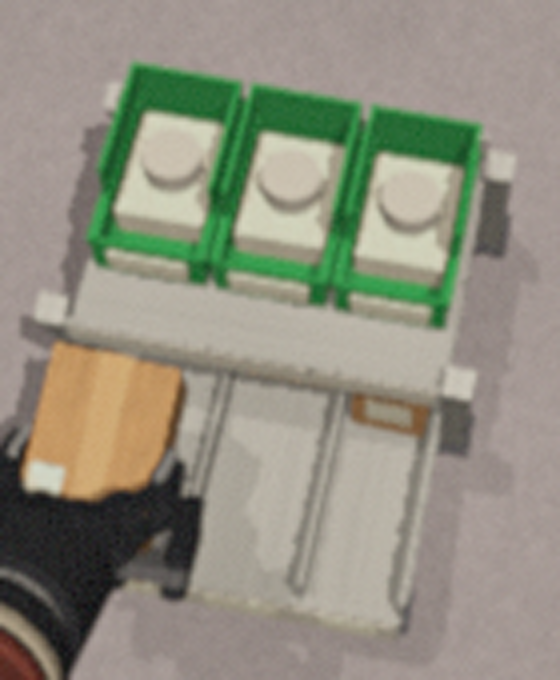

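The wide carton is over the left lane, front edge at (120,350), short of the lip and in line with the lane. I'll lower and release it.

arm_command:
  increments:
    - {"grip": 1,"translation": [0.3,0.4,0],"yaw": -0.5}
    - {"grip": 1,"translation": [2.0,0.35,2.5],"yaw": -0.5}
    - {"grip": 1,"translation": [3.2,0.3,4.1],"yaw": -0.5}
    - {"grip": 1,"translation": [3.75,0.3,4.9],"yaw": -0.5}
    - {"grip": 1,"translation": [3.75,0.3,4.9],"yaw": -0.5}
    - {"grip": 1,"translation": [3.75,0.3,4.9],"yaw": -0.5}

```text
time_s: 27.37
tcp_pos: [0.5139, 0.2362, 0.1946]
orientation: [0.243, 2.504, -0.048]
ft_force: [13.1, -6.2, 13.1]
opening: 0.0655
finger_force: 73.1
```

```bash
python3 c.py; python3 -c "
from place import *
place(65,1.2,h=.061,bz=.124)
print(rail(get_state()['tcp_pos']), get_state()['tcp_pos'])"
```

```text
27.37 [-194.4   68.3   77.8] F rail [ 9.3 -3.7 16.8] [-0.8  -2.99 -0.92]
place 0.245 t [-2.37, -0.21, -4.51] yaw -0.3
place 0.185 t [1.15, -0.34, 0.35] yaw -0.3
centre [0.5062 0.2344]
[-221.0703795    68.14912805   83.64223267] [0.51385891 0.23618654 0.19462939]
```

Run:
```python
from push import *
Mp=R.from_rotvec([.025,2.536,-.118]).as_matrix(); pp=np.array([.4832,-.3613,.0611])
s=get_state(); M=tz(); p=np.array(s["tcp_pos"])
Rc=R.from_euler('z',-2.5,degrees=True).as_matrix(); c0=np.array([.4844,-.3595,0])
for x in(-55,55):
  for y in(-33,33):
    w=c0+Rc@np.array([x,y,0])/1000; q=p+M@(Mp.T@(w-pp)); print(x,y,rail(q).round(1))
c=cam("top"); P=world(c); L=(P.reshape(-1,3)-O)@B*1000
m=(L[:,1]>10)&(L[:,1]<125)&(L[:,2]>60)&(L[:,2]<115)&(L[:,0]<-158)&(L[:,0]>-215)
q=L[m]; 
for x in range(-210,-158,8):
  k2=np.abs(q[:,0]-x)<4; t=q[k2]
  if len(t)>5: print(x,len(t),"y",np.percentile(t[:,1],[2,98]).round(0),"z at y20-50,50-80,80-105",[np.median(t[(t[:,1]>a)&(t[:,1]<b)][:,2]).round(0) if ((t[:,1]>a)&(t[:,1]<b)).any() else None for a,b in((20,50),(50,80),(80,105))])
```

```text
-55 -33 [-250.9   43.6    5.5]
-55 33 [-252.8  109.2   11.9]
55 -33 [-147.1   43.1   41.8]
55 33 [-149.   108.7   48.2]
-210 134 y [ 25. 111.] z at y20-50,50-80,80-105 [np.float64(95.0), np.float64(98.0), np.float64(99.0)]
-202 122 y [32. 98.] z at y20-50,50-80,80-105 [np.float64(96.0), np.float64(99.0), np.float64(100.0)]
-194 116 y [34. 97.] z at y20-50,50-80,80-105 [np.float64(98.0), np.float64(101.0), np.float64(102.0)]
-186 112 y [34. 98.] z at y20-50,50-80,80-105 [np.float64(100.0), np.float64(102.0), np.float64(103.0)]
-178 115 y [34. 97.] z at y20-50,50-80,80-105 [np.float64(100.0), np.float64(103.0), np.float64(105.0)]
-170 114 y [34. 97.] z at y20-50,50-80,80-105 [np.float64(102.0), np.float64(104.0), np.float64(107.0)]
-162 20 y [35. 90.] z at y20-50,50-80,80-105 [np.float64(71.0), np.float64(105.0), np.float64(105.0)]
```

The held carton is rolled about 5°, so its underside has swung onto the outer guide. I'll lift 15 mm, shift 6 mm inward and 8 mm back, then lower again.

Run:
```python
from push import *
p=np.array(get_state()["tcp_pos"]); h=np.array([np.cos(-.181),np.sin(-.181),0]); l=np.array([-h[1],h[0],0])
a=p-.008*h-.006*l
for dz in(.015,0,-.008): plan(a+[0,0,dz])
```

```text
t [-0.24, -0.57, -1.69] yaw 0.0
 t [0.64, -0.6, -0.48] yaw 0.0
 t [1.11, -0.62, 0.17] yaw 0.0
```

arm_command:
  increments:
    - {"grip": 1,"translation": [-0.9,0,-1.5],"yaw": 0}
    - {"grip": 1,"translation": [-0.6,-0.6,-2.2],"yaw": 0}
    - {"grip": 1,"translation": [-0.6,-0.6,-2.2],"yaw": 0}
    - {"grip": 1,"translation": [-0.6,-0.6,-2.2],"yaw": 0}

```text
time_s: 27.75
tcp_pos: [0.4973, 0.2308, 0.2087]
orientation: [0.235, 2.522, -0.052]
ft_force: [-0.0, 0.5, -6.1]
opening: 0.0657
finger_force: 71.2
```

```bash
python3 c.py
python3 - <<'E'
from push import *
p=np.array(get_state()["tcp_pos"]);print(p,rail(p).round(1))
c=cam("top"); P=world(c); L=(P.reshape(-1,3)-O)@B*1000
m=(L[:,1]>10)&(L[:,1]<125)&(L[:,2]>85)&(L[:,2]<130)&(L[:,0]<-150)&(L[:,0]>-215)
q=L[m]; 
for x in range(-210,-150,8):
  k2=np.abs(q[:,0]-x)<4; t=q[k2]
  if len(t)>5: print(x,len(t),"y",np.percentile(t[:,1],[2,98]).round(0),[np.median(t[(t[:,1]>a)&(t[:,1]<b)][:,2]).round(0) if ((t[:,1]>a)&(t[:,1]<b)).any() else None for a,b in((20,50),(50,80),(80,105))])
yaw=np.arctan2(k["n"][1],k["n"][0]); h=np.array([np.cos(yaw),np.sin(yaw)]); l=np.array([-h[1],h[0]])
t=unrail([-250,60,0])[:2]+h*.042
for z in(.210,.187,.183): plan([t[0],t[1],z],np.degrees(yaw),str(z))
E
```

```text
27.75 [-213.4   60.1   86.1] F rail [ 1.8  0.5 -5.8] [0.17 1.13 0.02]
[0.49732084 0.23076308 0.20874717] [-240.    59.8   92.3]
-210 118 y [26. 89.] [np.float64(107.0), np.float64(110.0), np.float64(111.0)]
-202 120 y [26. 90.] [np.float64(108.0), np.float64(110.0), np.float64(112.0)]
-194 112 y [26. 90.] [np.float64(109.0), np.float64(112.0), np.float64(113.0)]
-186 95 y [26. 89.] [np.float64(111.0), np.float64(113.0), np.float64(114.0)]
-154 192 y [ 11. 115.] [np.float64(104.0), np.float64(104.0), np.float64(105.0)]
0.21 t [-0.4, -0.0, 0.09] yaw 0.1
0.187 t [0.92, -0.04, 1.97] yaw 0.1
0.183 t [1.15, -0.04, 2.3] yaw 0.1
```

arm_command:
  increments:
    - {"grip": 1,"translation": [-0.5,0,0.6],"yaw": 0}
    - {"grip": 1,"translation": [0,0,1.6],"yaw": 0}
    - {"grip": 1,"translation": [0.4,0,2.5],"yaw": 0}
    - {"grip": 1,"translation": [0.4,0,2.5],"yaw": 0}

```text
time_s: 28.13
tcp_pos: [0.5085, 0.2291, 0.1835]
orientation: [0.234, 2.525, -0.055]
ft_force: [-0.9, -1.2, -4.8]
opening: 0.0654
finger_force: 71.0
```

```bash
python3 c.py
python3 - <<'E'
from push import *
p=np.array(get_state()["tcp_pos"]);print(p,rail(p).round(1))
E
```

```text
28.13 [-194.9   60.4   65.5] F rail [ 0.9 -1.3 -4.7] [ 0.16  1.19 -0.  ]
[0.50845074 0.22910911 0.18354206] [-221.5   60.2   71.8]
```

arm_command:
  increments:
    - {"grip": 1,"translation": [0.2,0,0.3],"yaw": 0}
    - {"grip": 1,"translation": [0.3,0,0.5],"yaw": 0}
    - {"grip": 1,"translation": [0.3,0,0.5],"yaw": 0}

```text
time_s: 28.38
tcp_pos: [0.5095, 0.2298, 0.1801]
orientation: [0.234, 2.522, -0.052]
ft_force: [0.4, -0.6, -5.0]
opening: 0.066
finger_force: 71.1
```

arm_command:
  increments:
    - {"grip": 1,"translation": [0.2,0,0.35],"yaw": 0}
    - {"grip": 1,"translation": [0.35,0,0.6],"yaw": 0}
    - {"grip": 1,"translation": [0.35,0,0.6],"yaw": 0}

```text
time_s: 28.63
tcp_pos: [0.5114, 0.2303, 0.1748]
orientation: [0.235, 2.518, -0.051]
ft_force: [-1.5, -0.2, 5.2]
opening: 0.0652
finger_force: 67.1
```

```bash
python3 c.py
python3 - <<'E'
from push import *
c=cam("top"); P=world(c); L=(P.reshape(-1,3)-O)@B*1000
m=(L[:,1]>15)&(L[:,1]<115)&(L[:,2]>60)&(L[:,2]<115)&(L[:,0]<-158)&(L[:,0]>-215)
q=L[m]; 
for x in range(-210,-150,8):
  k2=np.abs(q[:,0]-x)<4; t=q[k2]
  if len(t)>5: print(x,len(t),"y",np.percentile(t[:,1],[2,98]).round(0),[np.median(t[(t[:,1]>a)&(t[:,1]<b)][:,2]).round(0) if ((t[:,1]>a)&(t[:,1]<b)).any() else None for a,b in((20,50),(50,80),(80,105))])
E
```

```text
28.63 [-189.6   62.1   58.2] F rail [-3.  -0.5  4.5] [-0.2   0.87 -0.04]
-210 128 y [ 17. 106.] [np.float64(75.0), np.float64(77.0), np.float64(78.0)]
-202 119 y [23. 99.] [np.float64(76.0), np.float64(78.0), np.float64(79.0)]
-194 112 y [29. 92.] [np.float64(77.0), np.float64(80.0), np.float64(81.0)]
-186 106 y [28. 92.] [np.float64(79.0), np.float64(81.0), np.float64(82.0)]
-178 106 y [29. 91.] [np.float64(79.0), np.float64(82.0), np.float64(83.0)]
-170 105 y [28. 92.] [np.float64(81.0), np.float64(83.0), np.float64(85.0)]
-162 84 y [28. 91.] [np.float64(81.0), np.float64(84.0), np.float64(85.0)]
```

arm_command:
  increments:
    - {"grip": 0.1,"translation": [0,0,0],"yaw": 0}
    - {"grip": 0,"translation": [0,0,0],"yaw": 0}
    - {"grip": 0,"translation": [0,0,0],"yaw": 0}
    - {"grip": 0,"translation": [0,0,0],"yaw": 0}
    - {"grip": 0,"translation": [-2,0,-3],"yaw": 0}
    - {"grip": 0,"translation": [-4,0,-7],"yaw": 0}
    - {"grip": 0,"translation": [-4,0,-14],"yaw": 0}
    - {"grip": 1,"translation": [0,0,-18],"yaw": 0}
    - {"grip": 1,"translation": [0,0,-18],"yaw": 0}
    - {"grip": 1,"translation": [0,0,-18],"yaw": 0}
    - {"grip": 1,"translation": [0,0,-18],"yaw": 0}

```text
time_s: 29.6
tcp_pos: [0.4076, 0.2471, 0.3226]
orientation: [0.232, 2.519, -0.048]
ft_force: [0.9, -0.0, 0.6]
opening: 0.0387
finger_force: 0.0
```

```bash
python3 c.py
python3 - <<'E'
from push import *
c=cam("top"); P=world(c); L=(P.reshape(-1,3)-O)@B*1000
m=(L[:,1]>15)&(L[:,1]<115)&(L[:,2]>60)&(L[:,2]<90)&(L[:,0]<-158)&(L[:,0]>-290)
q=L[m]; print(np.percentile(q[:,0],[1,2,98]).round(0))
for x in range(-270,-150,14):
  k2=np.abs(q[:,0]-x)<7; t=q[k2]
  if len(t)>5: print(x,len(t),"y",np.percentile(t[:,1],[2,98]).round(0),[np.median(t[(t[:,1]>a)&(t[:,1]<b)][:,2]).round(0) if ((t[:,1]>a)&(t[:,1]<b)).any() else None for a,b in((20,50),(50,80),(80,105))])
to([-310,57,60]); to([-285,57,25]); print((B.T@tz()).round(3), get_state()["opening"])
E
```

```text
29.6 [-335.4   60.1  166.1] F rail [0.7 0.2 0.8] [ 0.08  0.58 -0.  ]
[-257. -257. -160.]
-256 149 y [35. 98.] [np.float64(69.0), np.float64(70.0), np.float64(70.0)]
-242 185 y [34. 98.] [np.float64(70.0), np.float64(70.0), np.float64(70.0)]
-228 177 y [34. 98.] [np.float64(70.0), np.float64(70.0), np.float64(70.0)]
-214 177 y [33. 97.] [np.float64(70.0), np.float64(70.0), np.float64(70.0)]
-200 171 y [33. 97.] [np.float64(70.0), np.float64(70.0), np.float64(70.0)]
-186 172 y [32. 96.] [np.float64(70.0), np.float64(70.0), np.float64(70.0)]
-172 163 y [32. 96.] [np.float64(70.0), np.float64(70.0), np.float64(70.0)]
-158 85 y [32. 96.] [np.float64(70.0), np.float64(70.0), np.float64(70.0)]
 t [6.95, -0.45, 8.27] yaw 0.0
 t [8.24, -0.52, 12.37] yaw 0.0
[[-0.601 -0.008  0.8  ]
 [ 0.008  1.     0.015]
 [-0.8    0.015 -0.6  ]] 0.030805598920885312
```

Flat in the wide lane, with its rear end at x = -258. Now I push it down.

arm_command:
  increments:
    - {"grip": 1,"translation": [3.5,-0.4,4.1],"yaw": 0}
    - {"grip": 1,"translation": [6.9,-0.4,8.3],"yaw": 0}
    - {"grip": 1,"translation": [6.9,-0.4,8.3],"yaw": 0}
    - {"grip": 1,"translation": [8.2,-0.5,12.4],"yaw": 0}
    - {"grip": 1,"translation": [8.2,-0.5,12.4],"yaw": 0}
    - {"grip": 1,"translation": [8.2,-0.5,12.4],"yaw": 0}

```text
time_s: 30.15
tcp_pos: [0.4106, 0.2409, 0.1697]
orientation: [0.235, 2.526, -0.059]
ft_force: [0.1, -0.2, -0.2]
opening: -0.0001
finger_force: 0.0
```

```bash
python3 c.py
python3 - <<'E'
from push import *
to([-170,57,26]); to([-138,57,26]); print(get_state()["opening"])
E
```

```text
30.15 [-284.1   54.3   21.8] F rail [ 0.2 -0.1 -0.2] [0.1  0.61 0.1 ]
 t [-7.24, 0.25, 8.83] yaw 0.0
 t [-9.18, 0.24, 11.38] yaw 0.0
-7.064472610215649e-05
```

arm_command:
  increments:
    - {"grip": 1,"translation": [-0.9,0.2,0.8],"yaw": 0}
    - {"grip": 1,"translation": [-1.7,0.2,1.8],"yaw": 0}
    - {"grip": 1,"translation": [-2.5,0.2,2.8],"yaw": 0}
    - {"grip": 1,"translation": [-3.3,0.2,3.8],"yaw": 0}
    - {"grip": 1,"translation": [-4.1,0.2,4.8],"yaw": 0}
    - {"grip": 1,"translation": [-4.9,0.2,5.8],"yaw": 0}
    - {"grip": 1,"translation": [-5.7,0.2,6.8],"yaw": 0}
    - {"grip": 1,"translation": [-6.5,0.2,7.8],"yaw": 0}
    - {"grip": 1,"translation": [-7.2,0.2,8.8],"yaw": 0}
    - {"grip": 1,"translation": [-7.8,0.2,9.6],"yaw": 0}
    - {"grip": 1,"translation": [-8.3,0.2,10.2],"yaw": 0}
    - {"grip": 1,"translation": [-8.3,0.2,10.2],"yaw": 0}

```text
time_s: 31.15
tcp_pos: [0.5375, 0.2222, 0.1358]
orientation: [0.235, 2.521, -0.053]
ft_force: [-0.0, -0.4, 0.2]
opening: -0.0001
finger_force: 0.0
```

```bash
python3 c.py
python3 - <<'E'
from push import *
to([-136,57,26])
E
```

```text
31.15 [-151.7   58.9   29.4] F rail [ 0.  -0.4  0.2] [0.11 0.6  0.04]
 t [-0.67, -0.2, 1.46] yaw 0.0
```

arm_command:
  increments:
    - {"grip": 1,"translation": [-0.2,-0.1,0.6],"yaw": 0}
    - {"grip": 1,"translation": [-0.4,-0.2,1.0],"yaw": 0}
    - {"grip": 1,"translation": [-0.6,-0.2,1.4],"yaw": 0}
    - {"grip": 1,"translation": [-0.6,-0.2,1.4],"yaw": 0}

```text
time_s: 31.48
tcp_pos: [0.5492, 0.2183, 0.128]
orientation: [0.234, 2.521, -0.052]
ft_force: [-0.2, 0.3, 0.7]
opening: 0.0001
finger_force: 0.0
```

```bash
python3 c.py
```

```text
31.48 [-137.7   57.2   25.9] F rail [-0.4  0.3  0.6] [ 0.03  0.55 -0.  ]
```

Run:
```python
from push import *
c=cam("scene"); P=world(c); L=(P.reshape(-1,3)-O)@B*1000
for nm,y,w in(("narrow",-75,24),("mid",-10,30),("wide",65,34)):
  for z0,z1 in((4,14),(14,24),(24,31),(31,37),(40,60)):
    m=(np.abs(L[:,1]-y)<w)&(L[:,2]>z0)&(L[:,2]<z1)&(L[:,0]>-60)&(L[:,0]<30)
    if m.sum()>2: print(nm,z0,m.sum(),np.percentile(L[m][:,0],[5,25,50,75,95]).round(1))
```

```text
narrow 4 57 [-11.   -5.5   2.2  21.   26.7]
narrow 14 19 [-11.   -8.8  18.   20.5  21.9]
mid 4 49 [ 8.6 10.8 14.5 21.5 26.9]
mid 14 27 [-7.1  8.4  9.8 10.8 11.7]
mid 24 21 [-2.   7.   9.5 10.1 11.1]
mid 31 32 [ 1.   6.1  7.9  9.4 11.4]
mid 40 47 [2.7 4.7 5.4 6.3 8. ]
wide 4 67 [-28.1   4.6  11.2  22.7  28.4]
wide 14 23 [-31.6 -29.2   5.    5.7   6.9]
wide 24 23 [-51.2 -29.3   4.8   5.7   6.5]
wide 31 25 [-30.8   2.5   4.1   4.9   6. ]
wide 40 17 [-56.3 -31.9 -30.6 -29.9 -27.5]
```

Scene depth puts the wide lane's stop face near x ≈ 0, so contact is expected at C ≈ -109. I'll advance to about -117 while watching the force.

arm_command:
  increments:
    - {"grip": 1,"translation": [-0.2,0,0.4],"yaw": 0}
    - {"grip": 1,"translation": [-0.4,0,0.8],"yaw": 0}
    - {"grip": 1,"translation": [-0.6,0,1.2],"yaw": 0}
    - {"grip": 1,"translation": [-0.8,0,1.5],"yaw": 0}
    - {"grip": 1,"translation": [-0.95,0,1.8],"yaw": 0}
    - {"grip": 1,"translation": [-0.95,0,1.8],"yaw": 0}

```text
time_s: 32.03
tcp_pos: [0.5671, 0.2152, 0.1187]
orientation: [0.235, 2.521, -0.052]
ft_force: [0.4, -1.2, -0.1]
opening: 0.0001
finger_force: 0.0
```

```bash
python3 c.py
```

```text
32.03 [-117.5   57.3   22.6] F rail [ 0.7 -1.1  0.1] [ 0.16  0.56 -0.01]
```

arm_command:
  increments:
    - {"grip": 1,"translation": [-0.12,0,0.16],"yaw": 0}
    - {"grip": 1,"translation": [-0.12,0,0.16],"yaw": 0}

```text
time_s: 32.2
tcp_pos: [0.5685, 0.2149, 0.1181]
orientation: [0.234, 2.522, -0.052]
ft_force: [-0.8, -0.1, 0.0]
opening: 0.0001
finger_force: 0.1
```

arm_command:
  increments:
    - {"grip": 1,"translation": [-0.12,0,0.16],"yaw": 0}
    - {"grip": 1,"translation": [-0.12,0,0.16],"yaw": 0}

```text
time_s: 32.37
tcp_pos: [0.5704, 0.2146, 0.1176]
orientation: [0.234, 2.521, -0.052]
ft_force: [-0.5, -0.6, -0.8]
opening: -0.0001
finger_force: 0.2
```

arm_command:
  increments:
    - {"grip": 1,"translation": [-0.12,0,0.16],"yaw": 0}
    - {"grip": 1,"translation": [-0.12,0,0.16],"yaw": 0}

```text
time_s: 32.53
tcp_pos: [0.5724, 0.2143, 0.1171]
orientation: [0.234, 2.521, -0.052]
ft_force: [-0.3, -0.2, 0.1]
opening: 0.0001
finger_force: 0.2
```

arm_command:
  increments:
    - {"grip": 1,"translation": [-0.12,0,0.16],"yaw": 0}
    - {"grip": 1,"translation": [-0.12,0,0.16],"yaw": 0}

```text
time_s: 32.7
tcp_pos: [0.5744, 0.214, 0.1165]
orientation: [0.234, 2.521, -0.052]
ft_force: [-0.5, 0.1, -0.0]
opening: -0.0
finger_force: 0.2
```

arm_command:
  increments:
    - {"grip": 1,"translation": [-0.1,0,0.13],"yaw": 0}
    - {"grip": 1,"translation": [-0.1,0,0.13],"yaw": 0}

```text
time_s: 32.87
tcp_pos: [0.5751, 0.2141, 0.1161]
orientation: [0.233, 2.522, -0.051]
ft_force: [-10.4, 1.3, 8.6]
opening: 0.0001
finger_force: 6.3
```

The carton bears on its stop with 12.6 N, in the range asked for. I'll back off and check.

arm_command:
  increments:
    - {"grip": 1,"translation": [0.6,0,-0.8],"yaw": 0}
    - {"grip": 1,"translation": [2.4,0,-3.2],"yaw": 0}
    - {"grip": 1,"translation": [4.8,0,-6.4],"yaw": 0}
    - {"grip": 1,"translation": [7.2,0,-9.6],"yaw": 0}
    - {"grip": 1,"translation": [9,0,-12],"yaw": 0}
    - {"grip": 1,"translation": [9,0,-14],"yaw": 0}
    - {"grip": 1,"translation": [6,0,-25],"yaw": 0}
    - {"grip": 1,"translation": [6,0,-25],"yaw": 0}
    - {"grip": 1,"translation": [6,0,-25],"yaw": 0}
    - {"grip": 1,"translation": [6,0,-25],"yaw": 0}

```text
time_s: 33.7
tcp_pos: [0.3866, 0.2475, 0.2932]
orientation: [0.235, 2.514, -0.043]
ft_force: [1.6, 0.3, 0.5]
opening: 0.0
finger_force: 0.0
```

```bash
python3 c.py
python3 - <<'E'
from push import *
c=cam("scene"); P=world(c); L=(P.reshape(-1,3)-O)@B*1000
for nm,y,w in(("narrow",-75,24),("mid",-10,30),("wide",65,34)):
    m=(np.abs(L[:,1]-y)<w)&(L[:,2]>38)&(L[:,2]<62)&(L[:,0]>-60)&(L[:,0]<30)
    if m.sum()>2: print(nm,m.sum(),np.percentile(L[m][:,0],[5,50,95]).round(1))
im=np.hstack([c["pixels"][190:310,225:355],cam("top")["pixels"][100:220,180:310]]); cv2.imwrite("pics/end.png",cv2.resize(im[...,::-1],None,fx=3,fy=3))
E
```

```text
33.7 [-346.    56.7  131.9] F rail [1.2 0.6 1. ] [0.19 0.42 0.04]
mid 52 [2.6 5.9 8. ]
wide 44 [-56.9 -25.    1.2]
```

View pics/end.png

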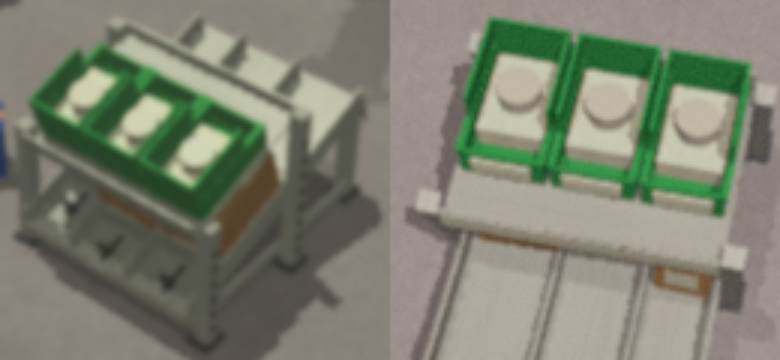

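The last picture shows both cartons under the upper tier, the wide one just visible at (520,238) and the narrow one at (682,278). The arm is clear, so I'm handing in.

```bash
python3 -c "
from bench import *
print(sign_off())"
```

```text
the job is handed in; nothing more can be done
None
```

Both cartons were pushed home against their stops in their own lanes, with final push readings of about 38 N for the narrow one (under the 40 N crush limit but above the 5–15 N target) and 13 N for the wide one, and the job was handed in at about 34 s.

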